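Uncover a test unit, fit its keyed insert and lock it

TASK

Lift the aluminium cover plate straight up off the two dowels of the dark unit, keeping it level so it does not bind, and lay it flat on the middle of the black rubber pad. Then take the brass keyed insert from the slanted plywood stand, work it into the square pocket that the plate covered until it drops fully home, and slide the red-tabbed keeper all the way over its edge to lock it. Do not drop the plate or the insert, let go of everything at the end, and leave the two bottles and the screwdriver where they are.

Things in the scene. Friction and masses are not known exactly. Their poses are not given: they have to be found in the camera images.
- unit: Dark equipment unit, fixed; spans x -95 to +55, y -85 to +85 mm, top face 50 mm above the table. Origin on its underside, below the midpoint of the dowels; x points away from the keeper (roughly away from the robot), y along the row of dowels, z up. Two steel dowels, 10 mm thick, at x 0, y +58 and -58 mm, stand 24 mm above the top face. Guide strips beside the keeper stand 6 mm high.
- pocket (a point): Centre of the floor of the pocket in the unit's top face, 32 mm above the table, over the unit's origin; axes as the unit's. The pocket is 38.5 x 38.5 mm, 18 mm deep, with a key slot 12.5 mm wide and 8 mm long, as deep, opening from its +x side. The insert is home when its origin is here, with the same axes.
- plate: Loose aluminium cover plate, 80 (x) x 150 (y) x 12 mm, about 0.4 kg. Origin at the centre of its flat underside. It starts on the unit's top face, its two 11 mm holes (x 0, y +58 and -58 mm) over the dowels. Black bridge handle on its middle: a bar 64 mm long (y), 14 mm thick (x), 38 to 52 mm above the origin, on posts 12 mm thick (x), 10 mm wide, at y +26 and -26 mm.
- stand: Plywood stand, fixed, origin on its underside. Its board (130 mm along the slope, 110 mm wide) rises at 30 degrees towards the stand's +x, so it faces -x (roughly the robot); its upper surface passes 55 mm above the origin, where the insert lies. A 10 mm high lip below and rails beside the insert hold it; it leaves freely at right angles to the board.
- insert: Loose keyed insert, about 0.2 kg: brass block 36 x 36 x 18 mm, lowest 5 mm stepped in to 32 x 32; above the step a key tab 10 mm wide sticks out 8 mm at +x. An orange grip, 14 x 14 mm, stands on its middle, 18 to 63 mm above the origin (centre of the underside), along z. It starts on the sloping board: z leans 30 degrees towards the stand's -x, the key tab points up the slope.
- pad: Black rubber pad fixed on the table, 180 x 180 x 4 mm. Origin at the centre of its underside.
- keeper (a joint): Steel keeper on the unit's top face, slides along the unit's +x: 0 fully back, 0.044 m fully forward, 6 mm over the insert's edge. Starts at 0 to 0.012. Stays where it is left; about 1.5 N moves it. It runs 1.5 mm above the top face, so the plate or an insert that is not home blocks it.
- keeper_tab (a point): Middle of the top of the keeper's red tab, moving with it; axes as the unit's. The tab is 12 mm (x) x 20 mm (y) and stands 32 mm above the keeper's flat plate (34 x 36 mm, its top 7.5 mm above the unit's top face). With the keeper fully back the tab is at x -78 mm of the unit.
- bottle_a: Bystander: white bottle, 50 mm wide, 140 mm high, upright; origin at the centre of its underside.
- bottle_b: Bystander: yellow bottle, 54 mm wide, 120 mm high, upright; origin at the centre of its underside.
- screwdriver: Bystander: screwdriver with a blue handle lying on the table beyond the unit.
Things that resemble listed ones, but are neither listed nor needed, are in the scene too. Leave any blue or turquoise look-alike of the unit alone.

How it is judged:
By the outcome, as a careful person would: the job done as asked, in the order asked, and still so for the second after the job is handed in, with the robot touching nothing.
It also fails if it takes over 64 s, if anything falls off the work surface, if the arm or the gripper's body presses on something with over 40 N, if the wrist force passes 120 N, or if a joint passes its speed limit or range.

ROBOT

A 6-joint arm with a two-finger parallel gripper is mounted at the origin on the work surface. World frame = base frame: x ahead of the robot, y to its left, z up, the work surface at z = 0. Lengths are in mm, angles in degrees, forces in N, time in s.
With the tool pointing down it reaches from about 300 to 850 mm from the base axis. Payload 4.2 kg.
Tool frame: the origin (TCP) lies at the very end of the fingers, on their centre line; the grasp point (between the pads) lies 19 mm behind it; z points along the fingers, y is the direction in which the jaws open and shut (so a half turn about z gives the same grasp; the last joint's range is limited). The gripper opens to 91 mm and grips with 3 to 60 N. Pads are 32 mm wide; open, the fingers measure 118 mm over their backs; the gripper's body (76 mm by 178 mm) begins 60 mm behind the grasp point.
Start: joints at [69.442, 18.312, 89.639, -0, 72.044, -1.146], TCP at [191.107, 542.329, 213.976] pointing down, gripper open.
Joint ranges: [-177.97, 177.97], [-48.28, 115.42], [12.27, 149.76], [-77.06, 257.06], [2.81, 150.46], [-146.56, 146.56]. Speed limits (degrees/s): [147.25, 147.25, 180, 180, 180, 180].

INTERFACE

Orientations are given as [roll, pitch, yaw] about the fixed x, y, z axes, in that order (R = Rz(yaw) Ry(pitch) Rx(roll)).
In Python, from workcell import telemetry, grab_frame, job gives the robot as it stands.
- The arm moves only by the tool drive_tool, never from a script. Its argument "moves" is a list of rows, each an object of numbers: "claw": the closure, from -1 (fully open) to 1 (shut); "dx", "dy", "dz": the shift along the tool's x, y, z in units of 20 mm (1.0 is 20 mm); "yaw": the turn about the tool's z in units of 0.15 rad (1.0 is 0.15 rad). In form: [{"claw": .., "dx": .., "dy": .., "dz": .., "yaw": ..}, ...]. A call has 1 to 5 rows; each row shifts and turns the pose as measured when the row begins, along the tool's axes as they then stand; what a row does not reach is not made up. A row lasts 1/8 s, in which the tool goes at most 62.5 mm and 10.7 degrees, less where a joint would pass 70% of its speed; a pose out of reach is approached as far as the arm can. A call with a number of a shift or a turn outside -1 to 1 is refused whole. A call with a gripper value outside its range is refused whole. The fingers move at their own pace and stop on an object; "grip_force" is the grip in N (left out, the last holds). Time passes only in rows, so rows that do not move let the fingers close. It gives the time, the measured TCP pose, the force and the opening at its end, in the units of the state.
- telemetry.state(): the state, without advancing time (a new reading comes with each control period).
- grab_frame(name): name is "scene" or "top" or "wrist"; returns a dict with "color" (384x512x3 uint8, blue, green, red), "vertical_fov" (degrees; the focal length in pixels is half the picture's height over the tangent of half this angle, whatever the lens; pixels are square), "cx", "cy" (the principal point, pixels), "pose" (4x4, takes a point from camera to world coordinates). Camera axes: x right, y down, z forward; pixel columns grow to the right and rows downward; lengths in mm; the calibration is good to about 2 mm. A picture is of the moment at which its call begins. There is no depth.
- job.job_done(): hands the job in, once; it reports no verdict.
The state is a dict: "time_s": time; "qpos": joint angles; "qvel": joint speeds; "effort": joint torques, N m; "ee_pos": TCP position; "ee_rot": TCP orientation; "force": force on the tool from outside, world axes, zero at the start; "torque": the same for the moment, N m; "gripper_width": finger opening in mm.
Only numpy, scipy, OpenCV 4.12 (cv2) and the standard library are available. Lean on these libraries where they do the work, as an engineer would, in place of code of your own. Each camera call takes 0.05 s, during which the arm holds its last target.

## Working session

There is one attempt and no reset: what is moved stays moved. The work goes in short steps, Python scripts to look and compute and a tool call to move; the robot and the scene stay as the last step left them, time stands still between calls to the robot, and variables do not carry over. Pictures are saved under pics/ and viewed, and the job is handed in when it is done.

Besides the shell and the picture viewer there is one more tool, called after "Emit:" as name(argument=value, ...), one argument or row to a line, values as JSON. drive_tool: Moves the arm, as the interface text tells. Its arguments: {"type":"object","properties":{"moves":{"type":"array"},"grip_force":{"type":"number"}},"required":["moves"]}

```bash
mkdir -p pics; ls; python3 - <<'E'
from workcell import telemetry, grab_frame
import cv2,pickle
print(telemetry.state())
for n in ["scene","top","wrist"]:
    f=grab_frame(n); pickle.dump(f,open(f'pics/{n}0.pkl','wb')); cv2.imwrite(f'pics/{n}0.png',f['color']); print(n,f['vertical_fov'],f['cx'],f['cy'],f['pose'].round(3).tolist())
E
```

```text
pics
{'time_s': 0.0, 'qpos': array([ 6.94444689e+01,  1.83526554e+01,  8.97072530e+01, -5.56017589e-04,
        7.20422526e+01, -1.14429287e+00]), 'qvel': array([ 0.05133028, -0.12106842,  0.03129046, -0.02753382,  0.04290759,
        0.0168611 ]), 'effort': array([-9.65056970e-04, -4.12471211e+01, -2.31968486e+01,  7.28436001e-02,
        4.58265329e-02, -1.33359613e-04]), 'ee_pos': array([190.90918594, 541.84903136, 213.10436299]), 'ee_rot': array([-1.79897849e+02, -1.51167266e-03,  1.60588932e+02]), 'force': array([ 0.21810329, -0.64553243,  0.18220977]), 'torque': array([ 0.06148917,  0.01642556, -0.00995355]), 'gripper_width': 91.38663070304993}
scene 45.94583654199285 251.05832512608566 190.97725535353635 [[-0.238, 0.824, -0.515, 1254.083], [0.971, 0.205, -0.121, 154.228], [0.006, -0.529, -0.849, 1275.504], [0.0, 0.0, 0.0, 1.0]]
top 45.929495320810894 244.48547859483534 188.67832799355728 [[0.006, -0.986, 0.167, 271.938], [-1.0, -0.005, 0.008, -18.242], [-0.007, -0.167, -0.986, 1676.147], [0.0, 0.0, 0.0, 1.0]]
wrist 64.0949316859389 255.64633074038372 191.88052815722432 [[0.333, 0.908, 0.254, 119.263], [0.943, -0.321, -0.091, 566.644], [-0.001, 0.27, -0.963, 383.86], [0.0, 0.0, 0.0, 1.0]]
```

View pics/scene0.png

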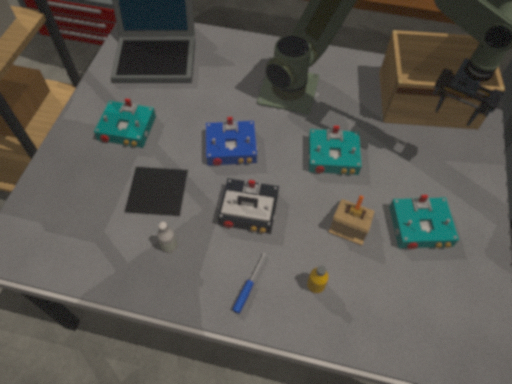

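View pics/top0.png

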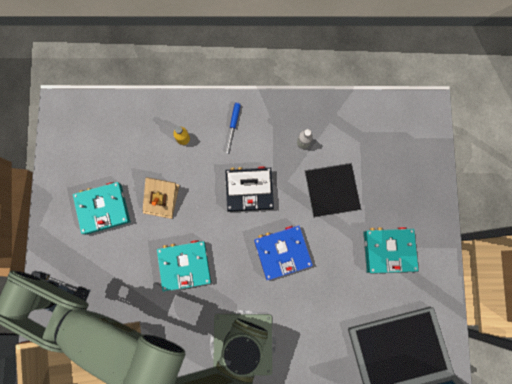

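View pics/wrist0.png

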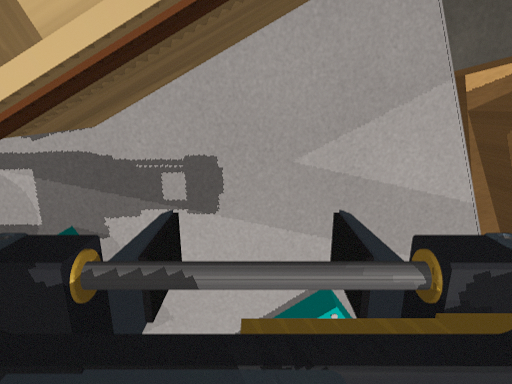

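The top view shows the dark unit with its pale plate at (249,190), the plywood stand with the insert at (160,198) and the black pad at (332,190). The look-alikes are blue at (284,252) and turquoise at (101,208), (184,265) and (391,250). The laptop at (400,350) is also dark, but it isn't the pad. Next I'll check enlarged crops and get coarse positions.

```bash
cat > h.py <<'E'
import numpy as np,cv2,pickle
from workcell import telemetry, grab_frame
def fr(n,tag):
    f=grab_frame(n); pickle.dump(f,open(f'pics/{n}{tag}.pkl','wb')); cv2.imwrite(f'pics/{n}{tag}.png',f['color']); return f
def ld(n,tag): return pickle.load(open(f'pics/{n}{tag}.pkl','rb'))
def foc(f): return 192/np.tan(np.radians(f['vertical_fov']/2))
def ray(f,u,v,z):
    d=f['pose'][:3,:3]@np.array([(u-f['cx'])/foc(f),(v-f['cy'])/foc(f),1.]); o=f['pose'][:3,3]
    return (o+d*(z-o[2])/d[2])
def proj(f,p):
    p=np.asarray(p,float).reshape(-1,3); c=(p-f['pose'][:3,3])@f['pose'][:3,:3]
    return np.c_[c[:,0]/c[:,2]*foc(f)+f['cx'],c[:,1]/c[:,2]*foc(f)+f['cy']]
def st():
    s=telemetry.state(); print('t',s['time_s'],s['ee_pos'].round(1),s['ee_rot'].round(2),'F',s['force'].round(1),'w',round(s['gripper_width'],1)); return s
E
python3 - <<'E'
from h import *
a=ld('top',0)['color'][150:230,130:370]; cv2.imwrite('pics/c1.png',cv2.resize(a,None,fx=3.3,fy=3.3,interpolation=cv2.INTER_CUBIC))
b=ld('scene',0)['color'][160:250,110:390]; cv2.imwrite('pics/c2.png',cv2.resize(b,None,fx=2.8,fy=2.8,interpolation=cv2.INTER_CUBIC))
E
```

```text
(no output)
```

View pics/c1.png

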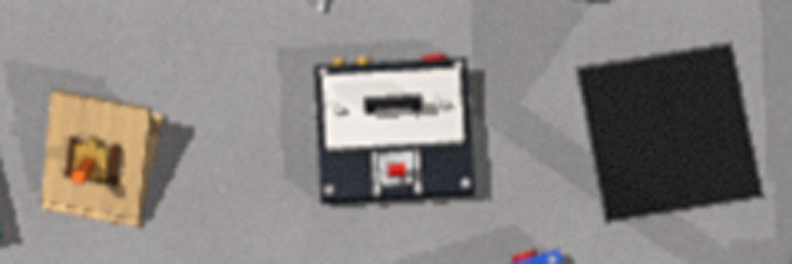

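View pics/c2.png

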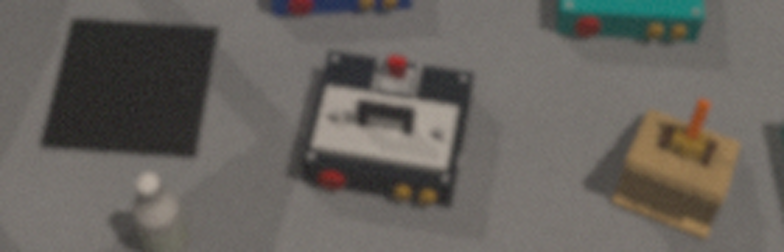

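The crops confirm one dark unit with the plate, handle and red tab (top crop centre 393,105), one stand with the orange grip, and the plain black square pad. Now the coarse positions.

```bash
python3 - <<'E'
from h import *
f=ld('top',0)
def p(pts,z):
    P=np.array([ray(f,130+x/3.3,150+y/3.3,z)[:2] for x,y in pts]); return P
P=p([(322,68),(465,62),(465,143),(325,150)],62); print('plate',P.round(0).tolist(),P.mean(0), np.degrees(np.arctan2(*(P[0]-P[3])[::-1])),np.degrees(np.arctan2(*(P[0]-P[1])[::-1]))-90)
P=p([(578,69),(730,45),(763,195),(607,221)],4); print('pad',P.round(0).tolist(),P.mean(0),np.degrees(np.arctan2(*(P[0]-P[3])[::-1])),np.degrees(np.arctan2(*(P[0]-P[1])[::-1]))-90)
P=p([(52,92),(162,107)],87);Q=p([(43,210),(139,226)],22);print('stand',P.round(0).tolist(),Q.round(0).tolist(),(P.mean(0)+Q.mean(0))/2)
print('tab',p([(397,170)],89.5),'screwdriver etc')
print('bottles',ray(f,306,147,0),ray(f,181,143,0))
E
```

```text
plate [[612.0, 56.0], [620.0, -101.0], [529.0, -101.0], [521.0, 52.0]] [570.29585642 -23.67078734] 2.7599793286617826 2.723357732374552
pad [[624.0, -233.0], [653.0, -407.0], [481.0, -439.0], [451.0, -263.0]] [ 552.28694407 -335.5777826 ] 9.679850313844018 9.406205766182353
stand [[579.0, 347.0], [563.0, 228.0]] [[458.0, 367.0], [440.0, 259.0]] [509.86873373 300.23675231]
tab [[495.04712002 -26.82415876]] screwdriver etc
bottles [ 718.28621118 -238.55927356    0.        ] [731.96411644 238.38693942   0.        ]
```

Emit:
drive_tool(
  moves=[
    {"claw":-1,"dx":-1,"dy":-0.6,"dz":0,"yaw":1},
    {"claw":-1,"dx":-1,"dy":-0.6,"dz":0,"yaw":1},
    {"claw":-1,"dx":-1,"dy":-0.4,"dz":0,"yaw":1},
    {"claw":-1,"dx":-1,"dy":-0.2,"dz":0,"yaw":1},
    {"claw":-1,"dx":-1,"dy":0,"dz":0,"yaw":1},
  ],
)

```text
time_s: 0.78
ee_pos: [251.9, 449.5, 211.4]
ee_rot: [-179.8, 0.2, 116.4]
force: [-0.6, -0.1, -0.4]
gripper_width: 90.9
```

Emit:
drive_tool(
  moves=[
    {"claw":-1,"dx":-1,"dy":0.3,"dz":0,"yaw":1},
    {"claw":-1,"dx":-1,"dy":0.5,"dz":0,"yaw":1},
    {"claw":-1,"dx":-1,"dy":0.7,"dz":0,"yaw":0.7},
    {"claw":-1,"dx":-1,"dy":0.7,"dz":0,"yaw":0},
    {"claw":-1,"dx":-1,"dy":0.7,"dz":0,"yaw":0},
  ],
)

```text
time_s: 1.4
ee_pos: [329.5, 358.0, 210.3]
ee_rot: [-179.8, 0.4, 92.4]
force: [0.6, -0.2, -0.1]
gripper_width: 91.0
```

Emit:
drive_tool(
  moves=[
    {"claw":-1,"dx":-1,"dy":0.7,"dz":0,"yaw":0},
    {"claw":-1,"dx":-1,"dy":0.7,"dz":0,"yaw":0},
    {"claw":-1,"dx":-1,"dy":0.7,"dz":0,"yaw":0},
    {"claw":-1,"dx":-1,"dy":0.7,"dz":0,"yaw":0},
    {"claw":-1,"dx":-1,"dy":0.7,"dz":0,"yaw":0},
  ],
)

```text
time_s: 2.02
ee_pos: [405.0, 256.8, 209.6]
ee_rot: [-179.6, 0.5, 92.4]
force: [0.5, 0.8, 0.4]
gripper_width: 91.1
```

Emit:
drive_tool(
  moves=[
    {"claw":-1,"dx":-1,"dy":0.7,"dz":0,"yaw":0},
    {"claw":-1,"dx":-1,"dy":0.7,"dz":0,"yaw":0},
    {"claw":-1,"dx":-1,"dy":0.7,"dz":0,"yaw":0},
    {"claw":-1,"dx":-1,"dy":0.7,"dz":0,"yaw":0},
    {"claw":-1,"dx":-1,"dy":0.7,"dz":0,"yaw":0},
  ],
)

```text
time_s: 2.65
ee_pos: [480.4, 155.9, 208.7]
ee_rot: [-179.5, 0.5, 92.4]
force: [0.4, -0.6, -0.3]
gripper_width: 91.4
```

Emit:
drive_tool(
  moves=[
    {"claw":-1,"dx":-1,"dy":0.5,"dz":0,"yaw":0},
    {"claw":-1,"dx":-1,"dy":0.5,"dz":0,"yaw":0},
    {"claw":-1,"dx":-1,"dy":0.5,"dz":0,"yaw":0},
    {"claw":-1,"dx":-1,"dy":0.5,"dz":0,"yaw":0},
    {"claw":-1,"dx":-1,"dy":0.5,"dz":0,"yaw":0},
  ],
)

```text
time_s: 3.28
ee_pos: [535.4, 54.4, 207.6]
ee_rot: [-179.3, 0.5, 92.3]
force: [-0.2, 0.4, 0.7]
gripper_width: 91.4
```

```bash
python3 - <<'E'
from h import *
st(); f=fr('wrist',1); print(proj(f,[[570,-24,62],[570,-24,110]]).round(0))
E
```

```text
t 3.275 [535.4  54.4 207.6] [-179.31    0.53   92.34] F [-0.2  0.4  0.7] w 91.4
[[285. 247.]
 [289. 270.]]
```

View pics/wrist1.png

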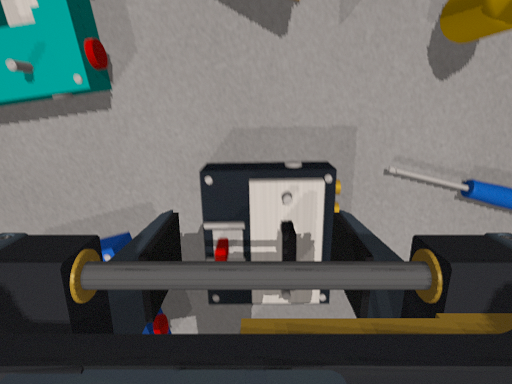

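```bash
python3 - <<'E'
from h import *
a=ld('wrist',1)['color'][150:310,190:350]; cv2.imwrite('pics/c3.png',cv2.resize(a,None,fx=3.75,fy=3.75,interpolation=cv2.INTER_CUBIC))
E
```

```text
(no output)
```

View pics/c3.png

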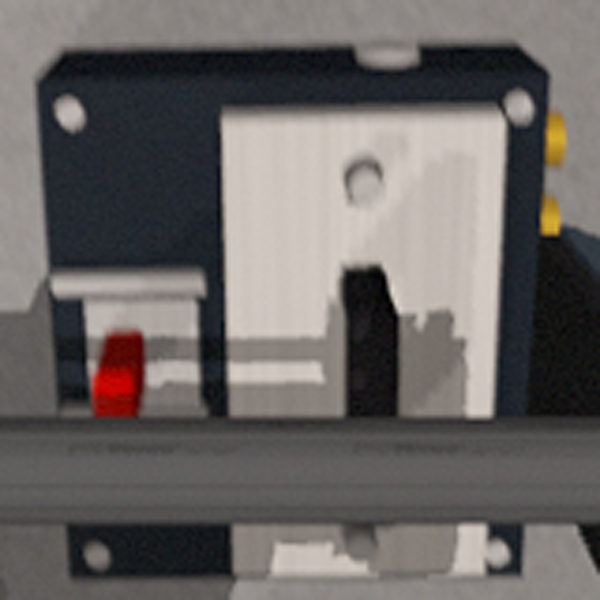

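```bash
cat >> h.py <<'E'
from scipy.optimize import least_squares
def fit(f,mod,img,g,fitz=False):
    mod=np.array(mod,float);img=np.array(img,float)
    def res(p):
        c,s=np.cos(p[2]),np.sin(p[2]); M=np.c_[p[0]+c*mod[:,0]-s*mod[:,1],p[1]+s*mod[:,0]+c*mod[:,1],mod[:,2]]
        return (proj(f,M)-img).ravel()
    r=least_squares(res,[g[0],g[1],np.radians(g[2])],loss='soft_l1'); print('pose',r.x[:2].round(1),np.degrees(r.x[2]).round(2),'res',res(r.x).reshape(-1,2).round(1).tolist()); return r.x
E
python3 - <<'E'
from h import *
f=ld('wrist',1)
c=lambda pts,s,ox,oy:[(ox+(x+.5)/s-.5,oy+(y+.5)/s-.5) for x,y in pts]
pl=[(-40,75,62),(40,75,62),(-40,-75,62),(40,-75,62)]
un=[(-95,85,50),(55,85,50),(-95,-85,50),(55,-85,50)]
ip=c([(222,110),(505,112),(232,577),(487,575)],3.75,190,150)
iu=c([(40,82),(548,75),(72,577),(520,575)],3.75,190,150)
fit(f,pl,ip,(570,-24,2.7));fit(f,un,iu,(570,-24,2.7));p=fit(f,pl+un+[(0,58,74)],ip+iu+c([(365,185)],3.75,190,150),(570,-24,2.7))
for z in (86,88):print(ray(f,*c([(116,385)],3.75,190,150)[0],89.5))
E
```

```text
pose [570.8 -20.8] 3.3 res [[-0.0, 1.9], [0.2, 0.2], [0.3, -1.0], [-0.6, -1.0]]
pose [571.1 -22.1] 3.18 res [[-1.2, -0.5], [1.1, -0.4], [-0.6, 1.0], [0.6, 0.8]]
pose [570.8 -21.3] 3.33 res [[-0.1, 2.3], [0.1, 0.7], [0.4, -0.6], [-0.6, -0.6], [-1.7, -1.0], [0.7, -1.3], [-0.7, 0.6], [0.6, 0.2], [0.4, 0.5]]
[500.49099005 -18.98369277  89.5       ]
[500.49099005 -18.98369277  89.5       ]
```

Emit:
drive_tool(
  moves=[
    {"claw":-0.4,"dx":-0.97,"dy":0.4,"dz":0.3,"yaw":-0.1},
    {"claw":-0.4,"dx":-0.97,"dy":0.4,"dz":0.5,"yaw":0},
    {"claw":-0.4,"dx":-0.97,"dy":0.4,"dz":0.5,"yaw":0},
    {"claw":-0.4,"dx":-0.97,"dy":0.4,"dz":0.5,"yaw":0},
    {"claw":-0.4,"dx":0,"dy":0,"dz":0,"yaw":0},
  ],
)

```text
time_s: 3.95
ee_pos: [573.3, -27.7, 168.6]
ee_rot: [-179.2, 0.6, 93.1]
force: [-0.1, 0.1, 0.3]
gripper_width: 63.7
```

```bash
python3 - <<'E'
from h import *
st(); f=fr('wrist',2)
E
```

```text
t 3.95 [573.3 -27.7 168.6] [-179.22    0.57   93.05] F [-0.1  0.1  0.3] w 63.7
```

View pics/wrist2.png

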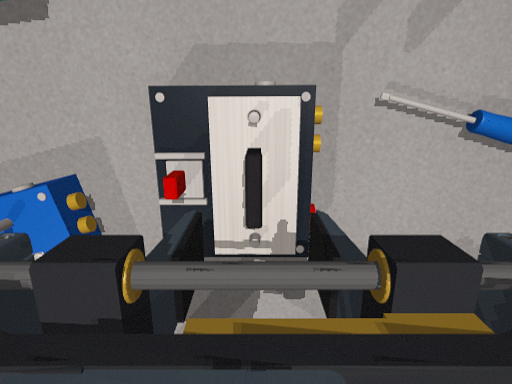

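```bash
python3 - <<'E'
from h import *
a=ld('wrist',2)['color'][75:275,140:340]; cv2.imwrite('pics/c4.png',cv2.resize(a,None,fx=3,fy=3,interpolation=cv2.INTER_CUBIC))
E
```

```text
(no output)
```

View pics/c4.png

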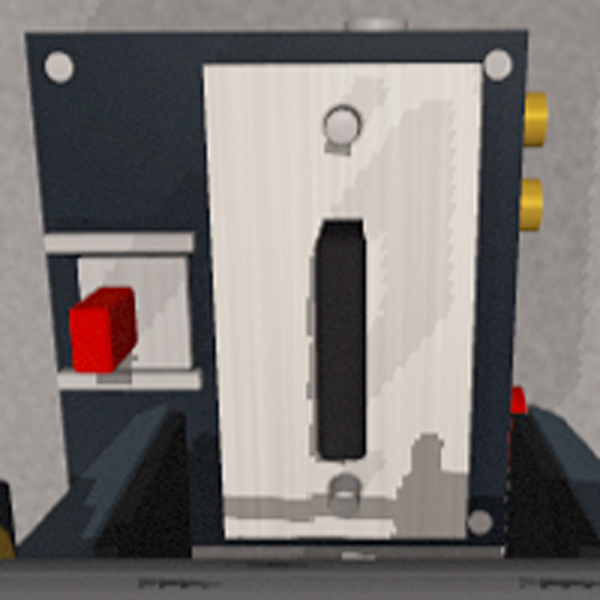

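```bash
python3 - <<'E'
from h import *
f=ld('wrist',2)
c=lambda pts,s,ox,oy:[(ox+(x+.5)/s-.5,oy+(y+.5)/s-.5) for x,y in pts]
pl=[(-40,75,62),(40,75,62),(-40,-75,62),(40,-75,62)]
un=[(-95,85,50),(55,85,50)]
dw=[(0,58,74),(0,-58,74)]; hb=[(-7,-32,102),(7,-32,102)]
I=lambda p:c(p,3,140,75)
ip=I([(203,65),(482,65),(226,540),(466,536)]);iu=I([(26,33),(527,31)]);idw=I([(342,125),(345,485)]);ih=I([(317,460),(366,459)])
p=fit(f,pl+un+dw+hb,ip+iu+idw+ih,(570,-22,3));fit(f,pl,ip,(570,-22,3))
fit(f,un+dw,iu+idw,(570,-22,3))
t=ray(f,*I([(90,338)])[0],89.5);d=t[:2]-p[:2];cc,s=np.cos(p[2]),np.sin(p[2]);print('tab',t,[cc*d[0]+s*d[1],-s*d[0]+cc*d[1]])
E
```

```text
pose [570.2 -20. ] 3.34 res [[-0.0, -0.2], [-0.1, -0.9], [-0.2, -1.3], [0.1, 0.1], [-0.8, -0.6], [0.6, -1.2], [-0.1, 0.4], [-0.1, 6.8], [0.0, 1.4], [0.5, 1.7]]
pose [570.3 -20.5] 3.37 res [[0.0, 0.4], [-0.1, -0.3], [-0.1, -0.8], [0.1, 0.6]]
pose [570.4 -20. ] 3.37 res [[-0.7, -0.5], [0.6, -1.1], [-0.0, 0.5], [0.0, 6.9]]
tab [499.25267939 -23.07765815  89.5       ] [np.float64(-71.05324637222124), np.float64(1.0455374804169386)]
```

Emit:
drive_tool(
  moves=[
    {"claw":-0.4,"dx":0.3,"dy":-0.07,"dz":0.9,"yaw":0},
    {"claw":-0.4,"dx":0.1,"dy":0,"dz":0.9,"yaw":-0.04},
    {"claw":-0.4,"dx":0,"dy":0,"dz":0.9,"yaw":0},
    {"claw":-0.4,"dx":0,"dy":0,"dz":0.5,"yaw":0},
  ],
)

```text
time_s: 4.5
ee_pos: [571.6, -17.3, 106.0]
ee_rot: [-179.5, 0.5, 93.5]
force: [0.1, -0.8, -0.7]
gripper_width: 63.7
```

Emit:
drive_tool(
  moves=[
    {"claw":-0.4,"dx":-0.15,"dy":-0.06,"dz":0.8,"yaw":0},
    {"claw":-0.4,"dx":0,"dy":0,"dz":0.6,"yaw":0},
    {"claw":-0.4,"dx":0,"dy":0,"dz":0,"yaw":0},
  ],
)

```text
time_s: 4.88
ee_pos: [570.8, -19.4, 77.8]
ee_rot: [-179.6, 0.4, 93.6]
force: [0.1, -1.0, 0.5]
gripper_width: 63.8
```

```bash
python3 - <<'E'
from h import *
st(); f=fr('wrist',3); cv2.imwrite('pics/c5.png',cv2.resize(f['color'][40:384],None,fx=1.5,fy=1.5))
E
```

```text
t 4.875 [570.8 -19.4  77.8] [-179.62    0.44   93.56] F [ 0.1 -1.   0.5] w 63.8
```

View pics/c5.png

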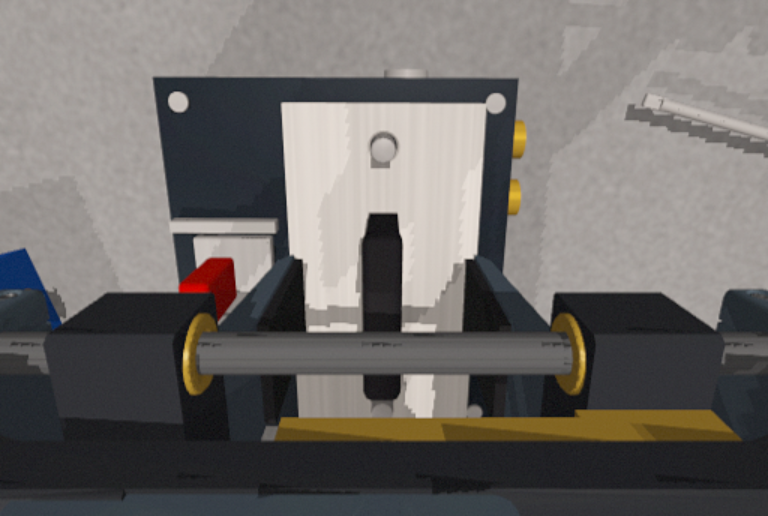

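The handle (x≈383) is centred between the fingers (300 and 467), so I'll close on it.

Emit:
drive_tool(
  moves=[
    {"claw":1,"dx":0,"dy":0,"dz":0.05,"yaw":0},
    {"claw":1,"dx":0,"dy":0,"dz":0,"yaw":0},
    {"claw":1,"dx":0,"dy":0,"dz":0,"yaw":0},
    {"claw":1,"dx":0,"dy":0,"dz":0,"yaw":0},
  ],
  grip_force=40,
)

```text
time_s: 5.42
ee_pos: [572.6, -19.4, 79.2]
ee_rot: [-179.9, 0.5, 93.6]
force: [-0.7, 0.1, 0.1]
gripper_width: 26.6
```

Emit:
drive_tool(
  moves=[
    {"claw":1,"dx":0,"dy":0,"dz":0,"yaw":0},
    {"claw":1,"dx":0,"dy":0,"dz":0,"yaw":0},
  ],
)

```text
time_s: 5.68
ee_pos: [570.4, -19.5, 79.2]
ee_rot: [-179.6, 0.5, 93.6]
force: [-3.7, 0.6, 2.8]
gripper_width: 14.0
```

Emit:
drive_tool(
  moves=[
    {"claw":1,"dx":0,"dy":0,"dz":-0.4,"yaw":0},
    {"claw":1,"dx":0,"dy":0,"dz":-0.5,"yaw":0},
  ],
)

```text
time_s: 5.92
ee_pos: [570.0, -19.2, 96.4]
ee_rot: [-179.5, 0.4, 93.5]
force: [0.4, 0.0, -3.8]
gripper_width: 13.8
```

Emit:
drive_tool(
  moves=[
    {"claw":1,"dx":0,"dy":0,"dz":-0.5,"yaw":0},
    {"claw":1,"dx":0,"dy":0,"dz":-0.6,"yaw":0},
    {"claw":1,"dx":0,"dy":0,"dz":-0.8,"yaw":0},
    {"claw":1,"dx":0,"dy":0,"dz":-0.8,"yaw":0},
  ],
)

```text
time_s: 6.42
ee_pos: [571.0, -18.6, 153.6]
ee_rot: [-179.6, 0.4, 93.6]
force: [-0.5, -0.4, -3.6]
gripper_width: 14.3
```

```bash
python3 - <<'E'
from h import *
st(); f=fr('wrist',4); cv2.imwrite('pics/c6.png',cv2.resize(f['color'],None,fx=1.5,fy=1.5)); f=fr('top',4); cv2.imwrite('pics/c7.png',cv2.resize(f['color'][150:230,230:380],None,fx=5,fy=5,interpolation=cv2.INTER_CUBIC))
E
```

```text
t 6.425 [571.  -18.6 153.6] [-179.58    0.43   93.56] F [-0.5 -0.4 -3.6] w 14.3
```

View pics/c6.png

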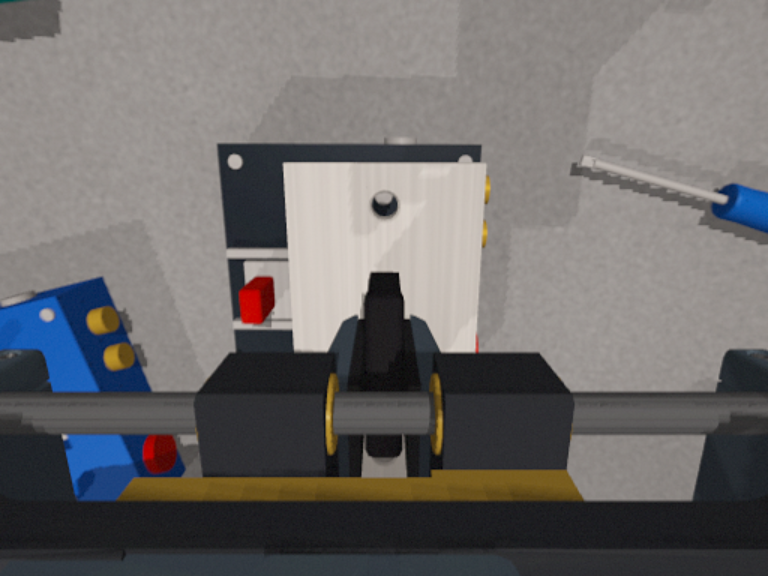

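View pics/c7.png

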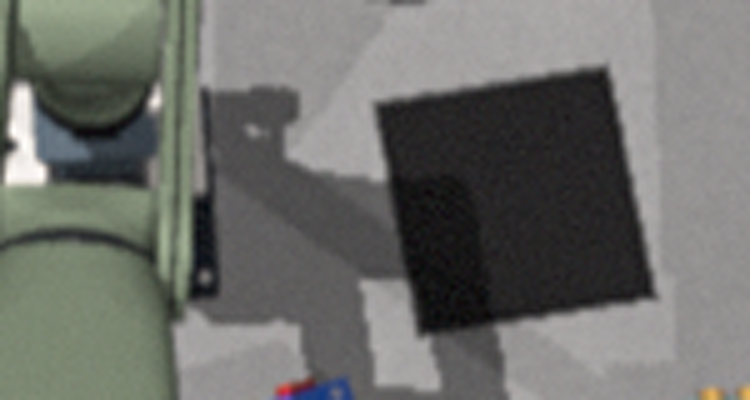

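```bash
python3 - <<'E'
from h import *
c=lambda pts,s,ox,oy:[(ox+(x+.5)/s-.5,oy+(y+.5)/s-.5) for x,y in pts]
pd=[(90,90,4),(90,-90,4),(-90,-90,4),(-90,90,4)]
fit(ld('top',4),pd,c([(376,103),(605,68),(656,297),(420,333)],5,230,150),(552,-336,9.5))
# scene crop c2: scale2.8 off(110,160)
f=ld('scene',0)
q=c([(72,19),(217,27),(196,156),(42,146)],2.8,110,160)
print([ray(f,*x,4).round(0)[:2] for x in q])
fit(f,[(-90,-90,4),(-90,90,4),(90,90,4),(90,-90,4)],q,(552,-336,9.5))
E
```

```text
pose [ 554.3 -334.1] 9.61 res [[-0.5, -0.2], [0.7, -0.8], [0.2, 0.2], [-0.4, 0.8]]
[array([ 482., -434.]), array([ 451., -259.]), array([ 627., -227.]), array([ 657., -402.])]
pose [ 554.4 -330.4] 10.16 res [[-0.1, -0.2], [0.4, -0.2], [0.2, -0.0], [-0.5, 0.3]]
```

Emit:
drive_tool(
  moves=[
    {"claw":1,"dx":-0.7,"dy":-0.1,"dz":0,"yaw":-0.1},
    {"claw":1,"dx":-1,"dy":-0.1,"dz":0,"yaw":-0.2},
    {"claw":1,"dx":-1,"dy":-0.1,"dz":0,"yaw":-0.2},
    {"claw":1,"dx":-1,"dy":-0.1,"dz":0,"yaw":-0.2},
    {"claw":1,"dx":-1,"dy":-0.1,"dz":0,"yaw":0},
  ],
)

```text
time_s: 7.15
ee_pos: [572.3, -114.1, 154.4]
ee_rot: [-179.7, 0.4, 99.9]
force: [0.0, -0.2, -3.9]
gripper_width: 13.5
```

Emit:
drive_tool(
  moves=[
    {"claw":1,"dx":-1,"dy":-0.27,"dz":0,"yaw":0},
    {"claw":1,"dx":-1,"dy":-0.27,"dz":0,"yaw":0},
    {"claw":1,"dx":-1,"dy":-0.27,"dz":0,"yaw":0},
    {"claw":1,"dx":-1,"dy":-0.27,"dz":0,"yaw":0},
    {"claw":1,"dx":-1,"dy":-0.27,"dz":0,"yaw":0},
  ],
)

```text
time_s: 7.78
ee_pos: [561.9, -224.0, 154.6]
ee_rot: [-179.7, 0.3, 99.9]
force: [0.3, -0.7, -4.1]
gripper_width: 13.8
```

Emit:
drive_tool(
  moves=[
    {"claw":1,"dx":-1,"dy":-0.27,"dz":0.5,"yaw":0},
    {"claw":1,"dx":-1,"dy":-0.27,"dz":0.6,"yaw":0},
    {"claw":1,"dx":-1,"dy":-0.27,"dz":0.7,"yaw":0},
    {"claw":1,"dx":-1,"dy":-0.27,"dz":0.7,"yaw":0},
    {"claw":1,"dx":-0.6,"dy":-0.2,"dz":0.7,"yaw":0},
  ],
)

```text
time_s: 8.4
ee_pos: [551.4, -327.1, 86.8]
ee_rot: [-179.7, 0.3, 99.8]
force: [0.5, 0.5, -4.3]
gripper_width: 13.8
```

Emit:
drive_tool(
  moves=[
    {"claw":1,"dx":-0.15,"dy":0.12,"dz":0.8,"yaw":0},
    {"claw":1,"dx":0,"dy":0,"dz":0.8,"yaw":0},
    {"claw":1,"dx":0,"dy":0,"dz":0.5,"yaw":0},
    {"claw":1,"dx":0,"dy":0,"dz":0.2,"yaw":0},
  ],
)

```text
time_s: 8.9
ee_pos: [553.5, -328.9, 35.6]
ee_rot: [-179.5, 0.1, 99.8]
force: [0.5, -0.2, -3.4]
gripper_width: 13.5
```

Emit:
drive_tool(
  moves=[
    {"claw":1,"dx":0,"dy":0,"dz":0.12,"yaw":0},
    {"claw":1,"dx":0,"dy":0,"dz":0,"yaw":0},
  ],
)

```text
time_s: 9.15
ee_pos: [554.1, -328.5, 33.9]
ee_rot: [-179.6, 0.2, 99.9]
force: [-0.0, -0.8, -4.5]
gripper_width: 13.8
```

Emit:
drive_tool(
  moves=[
    {"claw":1,"dx":0,"dy":0,"dz":0.12,"yaw":0},
    {"claw":1,"dx":0,"dy":0,"dz":0,"yaw":0},
  ],
)

```text
time_s: 9.4
ee_pos: [554.8, -328.6, 33.8]
ee_rot: [-179.7, 0.3, 99.9]
force: [-0.2, -0.7, -4.1]
gripper_width: 13.8
```

Emit:
drive_tool(
  moves=[
    {"claw":1,"dx":0,"dy":0,"dz":0.2,"yaw":0},
  ],
)

```text
time_s: 9.52
ee_pos: [555.2, -328.8, 33.1]
ee_rot: [-179.8, 0.3, 99.9]
force: [-7.5, 6.8, 28.1]
gripper_width: 13.3
```

Emit:
drive_tool(
  moves=[
    {"claw":-0.4,"dx":0,"dy":0,"dz":-0.05,"yaw":0},
    {"claw":-0.4,"dx":0,"dy":0,"dz":0,"yaw":0},
    {"claw":-0.4,"dx":0,"dy":0,"dz":-0.05,"yaw":0},
    {"claw":-0.4,"dx":0,"dy":0,"dz":-0.6,"yaw":0},
  ],
)

```text
time_s: 10.02
ee_pos: [556.2, -329.4, 48.5]
ee_rot: [-179.9, 0.4, 99.9]
force: [-0.0, -0.3, 0.6]
gripper_width: 51.0
```

Emit:
drive_tool(
  moves=[
    {"claw":-0.4,"dx":0,"dy":0,"dz":-1,"yaw":0},
    {"claw":-0.4,"dx":0.5,"dy":0,"dz":-1,"yaw":0.3},
    {"claw":-0.4,"dx":1,"dy":0,"dz":-1,"yaw":0.3},
    {"claw":-0.4,"dx":1,"dy":0,"dz":-1,"yaw":0.3},
  ],
)

```text
time_s: 10.52
ee_pos: [550.6, -279.4, 131.7]
ee_rot: [180.0, 0.5, 91.8]
force: [0.1, 0.4, 0.4]
gripper_width: 63.9
```

```bash
python3 - <<'E'
from h import *
st(); f=fr('wrist',5)
E
```

```text
t 10.525 [ 550.6 -279.4  131.7] [179.98   0.48  91.75] F [0.1 0.4 0.4] w 63.9
```

View pics/wrist5.png

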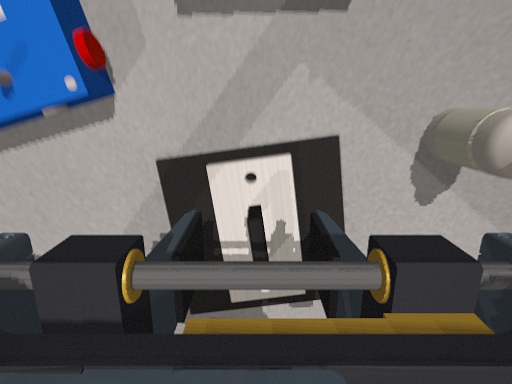

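The plate lies flat, centred on the pad (pad edges 158 to 340, plate 207 to 292). Next I'll go to the stand.

Emit:
drive_tool(
  moves=[
    {"claw":-0.4,"dx":1,"dy":0.1,"dz":-0.8,"yaw":-1},
    {"claw":-0.4,"dx":1,"dy":0.25,"dz":-0.8,"yaw":-1},
    {"claw":-0.4,"dx":1,"dy":0.4,"dz":-0.8,"yaw":-1},
    {"claw":-0.4,"dx":1,"dy":0.6,"dz":-0.5,"yaw":-1},
    {"claw":-0.4,"dx":1,"dy":0.8,"dz":-0.3,"yaw":-1},
  ],
)

```text
time_s: 11.2
ee_pos: [557.4, -165.7, 201.0]
ee_rot: [-179.9, 0.8, 136.2]
force: [-1.0, 0.2, 0.1]
gripper_width: 63.8
```

Emit:
drive_tool(
  moves=[
    {"claw":-0.4,"dx":1,"dy":1,"dz":0,"yaw":0},
    {"claw":-0.4,"dx":1,"dy":1,"dz":0,"yaw":0},
    {"claw":-0.4,"dx":1,"dy":1,"dz":0,"yaw":0},
    {"claw":-0.4,"dx":1,"dy":1,"dz":0,"yaw":0},
    {"claw":-0.4,"dx":1,"dy":1,"dz":0,"yaw":0},
  ],
)

```text
time_s: 11.82
ee_pos: [555.4, -22.1, 200.7]
ee_rot: [-179.9, 1.0, 136.5]
force: [-0.2, -0.8, -0.6]
gripper_width: 63.7
```

Emit:
drive_tool(
  moves=[
    {"claw":-0.4,"dx":1,"dy":1,"dz":0,"yaw":0},
    {"claw":-0.4,"dx":1,"dy":1,"dz":0,"yaw":0},
    {"claw":-0.4,"dx":1,"dy":1,"dz":0,"yaw":0},
    {"claw":-0.4,"dx":1,"dy":1,"dz":0,"yaw":0},
    {"claw":-0.4,"dx":1,"dy":1,"dz":0,"yaw":0},
  ],
)

```text
time_s: 12.45
ee_pos: [552.9, 122.3, 199.3]
ee_rot: [180.0, 1.2, 136.7]
force: [0.4, 0.2, -0.1]
gripper_width: 64.1
```

Emit:
drive_tool(
  moves=[
    {"claw":-0.4,"dx":1,"dy":0.9,"dz":0,"yaw":-0.9},
    {"claw":-0.4,"dx":0.9,"dy":1,"dz":0,"yaw":-0.8},
    {"claw":-0.4,"dx":0.8,"dy":1,"dz":0,"yaw":-0.8},
    {"claw":-0.4,"dx":0.7,"dy":1,"dz":0,"yaw":-0.8},
    {"claw":-0.4,"dx":0.5,"dy":1,"dz":0,"yaw":-0.8},
  ],
)

```text
time_s: 13.08
ee_pos: [533.5, 250.1, 197.4]
ee_rot: [-179.3, 1.1, 173.3]
force: [-0.0, 0.3, -0.7]
gripper_width: 64.1
```

```bash
python3 - <<'E'
from h import *
st(); f=fr('wrist',6)
E
```

```text
t 13.075 [533.5 250.1 197.4] [-179.32    1.1   173.29] F [-0.   0.3 -0.7] w 64.1
```

View pics/wrist6.png

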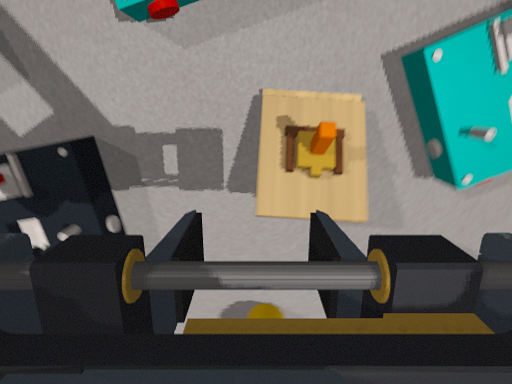

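```bash
python3 - <<'E'
from h import *
a=ld('wrist',6)['color'][80:230,245:395]; cv2.imwrite('pics/c8.png',cv2.resize(a,None,fx=4,fy=4,interpolation=cv2.INTER_CUBIC))
E
```

View pics/c8.png

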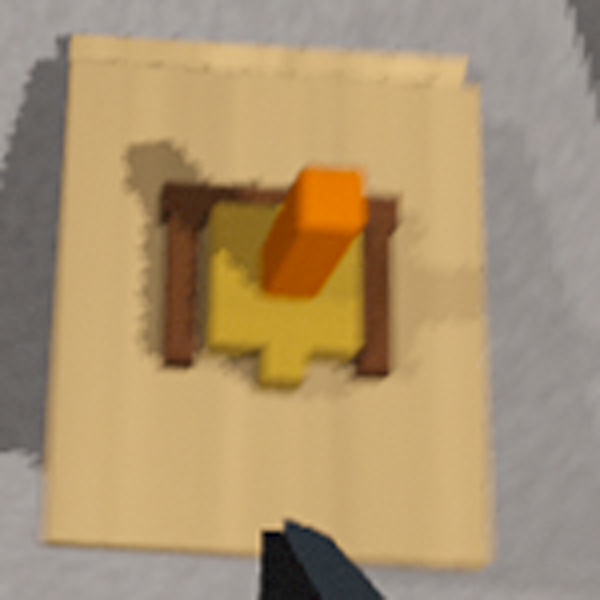

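```bash
cat > stand.py <<'E'
from h import *
C,S=np.cos(np.pi/6),np.sin(np.pi/6)
def sf(p): p=np.array(p,float); return np.c_[p[:,0]*C-p[:,2]*S,p[:,1],55+p[:,0]*S+p[:,2]*C]
E
python3 - <<'E'
from stand import *
f=ld('wrist',6)
c=lambda pts,s,ox,oy:[(ox+(x+.5)/s-.5,oy+(y+.5)/s-.5) for x,y in pts]
I=lambda p:c(p,4,245,80)
ins=[(-7,-7,63),(-7,7,63),(7,-7,63),(7,7,63),(18,-18,18),(18,18,18),(-18,-18,18),(26,-5,18),(26,5,18)]
ii=I([(303,168),(364,172),(300,232),(363,236),(207,350),(362,360),(213,205),(262,380),(303,381)])
bd=[(65,-55,0),(65,55,0),(-65,55,0),(-65,-55,0)];ib=I([(45,545),(492,568),(482,85),(68,65)])
fit(f,sf(ins),ii,(505,300,-8))
p=fit(f,sf(bd),ib,(505,300,-8))
p=fit(f,sf(ins+bd),ii+ib,(505,300,-8))
E
```

```text
pose [516.4 307.9] -10.76 res [[-0.9, -0.0], [0.6, 0.2], [-0.5, -0.3], [0.8, -0.1], [0.3, -0.9], [-0.8, -0.8], [0.1, 0.3], [-0.0, 0.6], [0.2, 1.1]]
pose [516.  308.4] -9.78 res [[-0.2, -0.1], [0.7, 0.1], [-0.8, 0.3], [0.2, -0.3]]
pose [516.3 308.1] -9.93 res [[-1.3, -0.1], [0.3, -0.1], [-0.6, -0.4], [0.7, -0.4], [0.7, -0.8], [-0.4, -1.1], [-0.0, 0.4], [0.4, 0.6], [0.7, 0.9], [-0.6, 0.1], [0.3, 0.6], [-0.9, 0.7], [0.2, -0.2]]
```

Emit:
drive_tool(
  moves=[
    {"claw":-0.4,"dx":0.6,"dy":0.75,"dz":0.3,"yaw":0.38},
    {"claw":-0.4,"dx":0.6,"dy":0.75,"dz":0.6,"yaw":0},
    {"claw":-0.4,"dx":0.6,"dy":0.75,"dz":0.8,"yaw":0},
    {"claw":-0.4,"dx":0.55,"dy":0.55,"dz":0.6,"yaw":0},
    {"claw":-0.4,"dx":0,"dy":0,"dz":0,"yaw":0},
  ],
)

```text
time_s: 13.75
ee_pos: [495.0, 316.5, 146.3]
ee_rot: [-179.4, 1.1, 170.2]
force: [-0.1, -0.4, 0.8]
gripper_width: 63.9
```

```bash
python3 - <<'E'
from h import *
st(); f=fr('wrist',7); cv2.imwrite('pics/c9.png',cv2.resize(f['color'],None,fx=1.5,fy=1.5))
E
```

```text
t 13.75 [495.  316.5 146.3] [-179.39    1.11  170.2 ] F [-0.1 -0.4  0.8] w 63.9
```

View pics/c9.png

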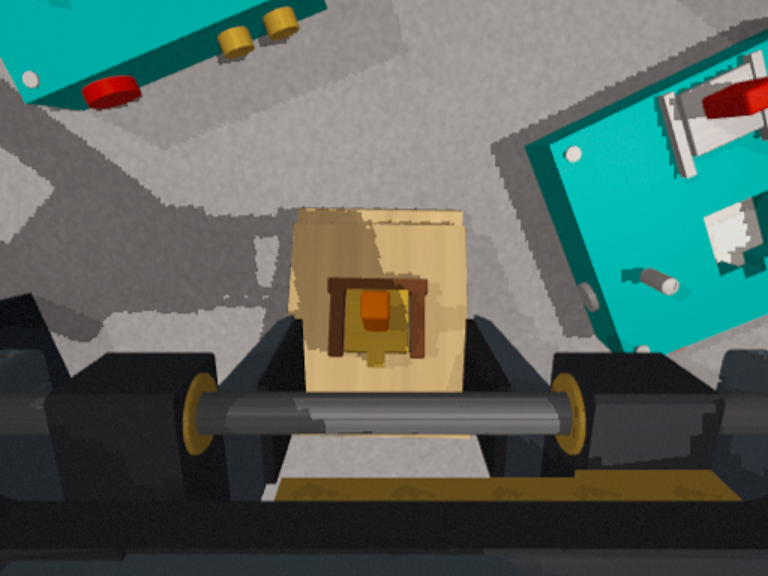

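```bash
python3 - <<'E'
from h import *
a=ld('wrist',7)['color'][130:270,185:325]; cv2.imwrite('pics/c10.png',cv2.resize(a,None,fx=4,fy=4,interpolation=cv2.INTER_CUBIC))
E
```

```text
(no output)
```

View pics/c10.png

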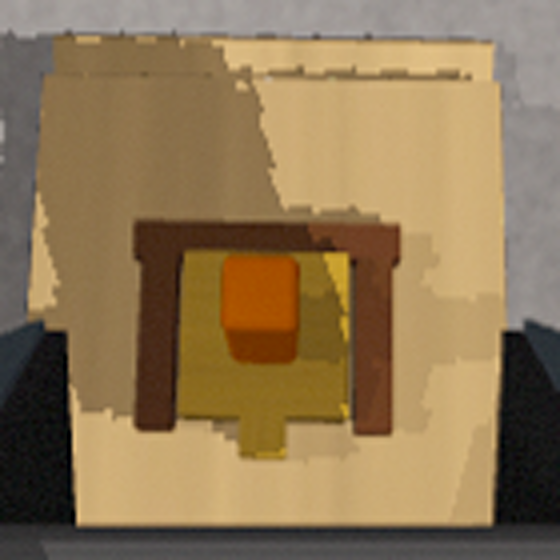

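```bash
python3 - <<'E'
from stand import *
f=ld('wrist',7)
c=lambda pts,s,ox,oy:[(ox+(x+.5)/s-.5,oy+(y+.5)/s-.5) for x,y in pts]
I=lambda p:c(p,4,185,130)
ins=[(-7,-7,63),(-7,7,63),(7,-7,63),(7,7,63),(18,-18,18),(18,18,18),(26,-5,18),(26,5,18)]
ii=I([(221,256),(299,256),(222,331),(299,331),(176,415),(349,420),(240,455),(286,458)])
p=fit(f,sf(ins),ii,(516,308,-10))
s=telemetry.state(); 
from scipy.spatial.transform import Rotation as R
M=R.from_euler('xyz',s['ee_rot'],degrees=True).as_matrix()
g=sf([(0,0,50)])[0]; gw=np.array([p[0]+np.cos(p[2])*g[0],p[1]+np.sin(p[2])*g[0],g[2]])
t=gw+M[:,2]*19; print(gw,t,'units',(M.T@(t-s['ee_pos'])/20).round(2))
E
```

```text
pose [516. 307.] -10.55 res [[0.2, -0.6], [0.3, -0.4], [-0.6, -0.0], [0.0, 0.3], [0.3, 0.6], [0.0, -0.0], [-0.4, 0.5], [0.1, -0.1]]
[491.4708465  311.54710915  98.30127019] [491.82029341 311.2938801   79.30617182] units [ 0.22 -0.24  3.38]
```

Emit:
drive_tool(
  moves=[
    {"claw":-0.4,"dx":0.2,"dy":-0.22,"dz":0.8,"yaw":0.08},
    {"claw":-0.4,"dx":0,"dy":0,"dz":0.9,"yaw":0},
    {"claw":-0.4,"dx":0,"dy":0,"dz":0.8,"yaw":0},
    {"claw":-0.4,"dx":0,"dy":0,"dz":0.5,"yaw":0},
    {"claw":-0.4,"dx":0,"dy":0,"dz":0.1,"yaw":0},
  ],
)

```text
time_s: 14.42
ee_pos: [495.5, 311.1, 85.3]
ee_rot: [-179.6, 1.5, 169.4]
force: [-0.3, -0.2, 0.0]
gripper_width: 63.9
```

```bash
python3 - <<'E'
from h import *
st(); f=fr('wrist',8); cv2.imwrite('pics/c11.png',cv2.resize(f['color'],None,fx=1.5,fy=1.5))
E
```

```text
t 14.425 [495.5 311.1  85.3] [-179.62    1.51  169.4 ] F [-0.3 -0.2  0. ] w 63.9
```

View pics/c11.png

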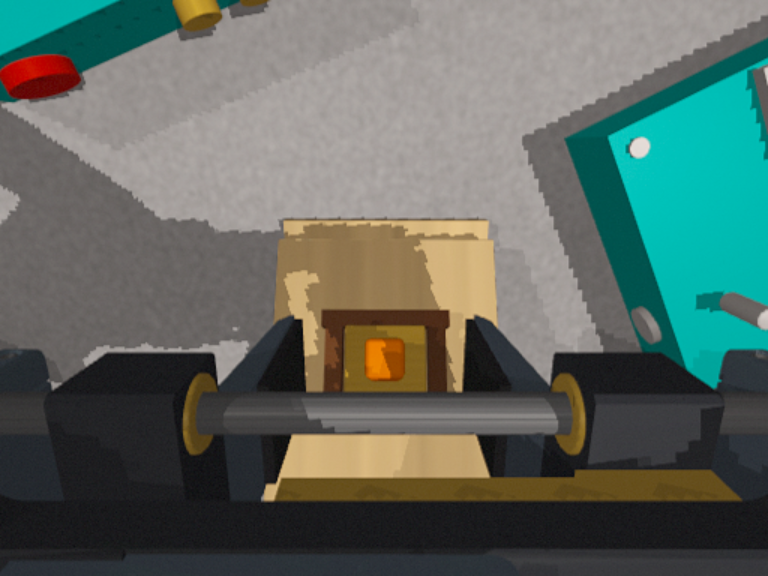

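Emit:
drive_tool(
  moves=[
    {"claw":-0.4,"dx":0.18,"dy":0,"dz":0.28,"yaw":0},
    {"claw":1,"dx":0,"dy":0,"dz":0,"yaw":0},
    {"claw":1,"dx":0,"dy":0,"dz":0,"yaw":0},
    {"claw":1,"dx":0,"dy":0,"dz":0,"yaw":0},
    {"claw":1,"dx":0,"dy":0,"dz":0,"yaw":0},
  ],
  grip_force=30,
)

```text
time_s: 15.1
ee_pos: [492.9, 312.5, 80.9]
ee_rot: [-179.8, 1.7, 169.4]
force: [-0.1, -0.1, 0.6]
gripper_width: 26.7
```

Emit:
drive_tool(
  moves=[
    {"claw":1,"dx":0,"dy":0,"dz":0,"yaw":0},
    {"claw":1,"dx":0,"dy":0,"dz":0,"yaw":0},
  ],
)

```text
time_s: 15.35
ee_pos: [492.8, 312.5, 80.9]
ee_rot: [-179.7, 1.6, 169.4]
force: [-0.3, 0.4, -0.6]
gripper_width: 14.2
```

Gripped at 14 mm. Next I'll lift at right angles to the board.

Emit:
drive_tool(
  moves=[
    {"claw":1,"dx":0.25,"dy":0,"dz":-0.43,"yaw":0},
    {"claw":1,"dx":0.3,"dy":0,"dz":-0.52,"yaw":0},
    {"claw":1,"dx":0.4,"dy":0,"dz":-0.7,"yaw":0},
    {"claw":1,"dx":0.4,"dy":0,"dz":-0.7,"yaw":0},
  ],
)

```text
time_s: 15.85
ee_pos: [462.5, 317.8, 129.0]
ee_rot: [-179.7, 1.5, 169.4]
force: [-0.5, 0.2, -1.7]
gripper_width: 13.6
```

```bash
python3 - <<'E'
from h import *
st(); f=fr('wrist',9); cv2.imwrite('pics/c12.png',cv2.resize(f['color'],None,fx=1.5,fy=1.5));f=fr('scene',9); cv2.imwrite('pics/c13.png',cv2.resize(f['color'][140:260,280:440],None,fx=4,fy=4,interpolation=cv2.INTER_CUBIC))
E
```

```text
t 15.85 [462.5 317.8 129. ] [-179.65    1.51  169.37] F [-0.5  0.2 -1.7] w 13.6
```

View pics/c12.png

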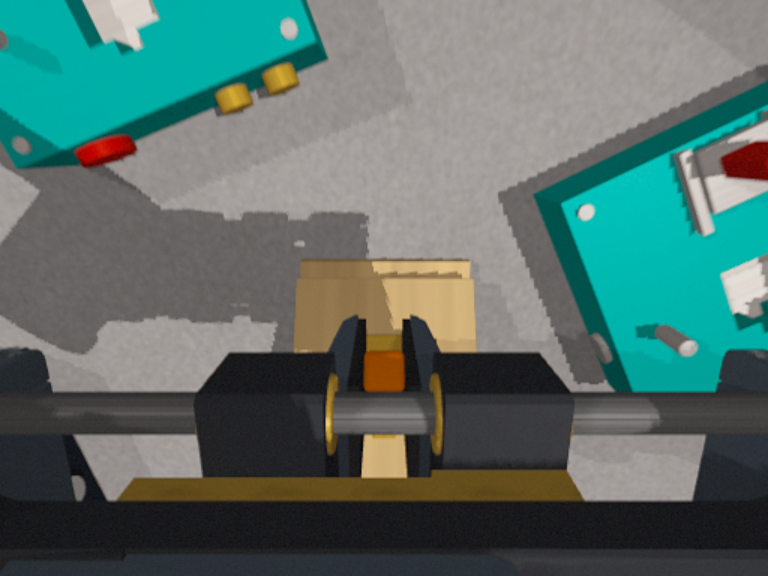

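View pics/c13.png

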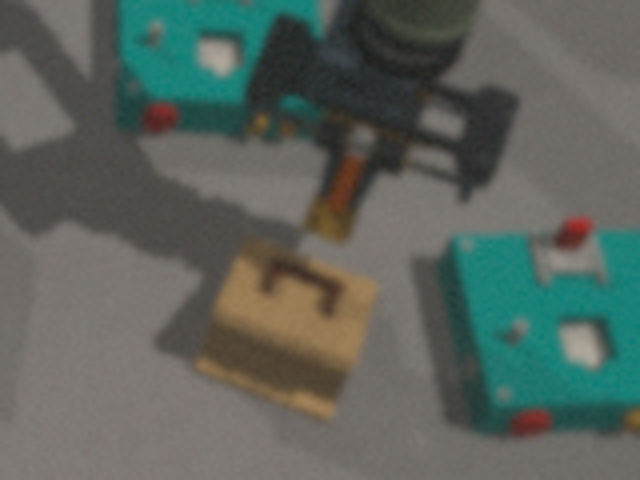

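Emit:
drive_tool(
  moves=[
    {"claw":1,"dx":0,"dy":-0.6,"dz":-0.7,"yaw":-0.1},
    {"claw":1,"dx":-0.3,"dy":-0.9,"dz":-0.5,"yaw":-0.3},
    {"claw":1,"dx":-0.5,"dy":-0.9,"dz":0,"yaw":-0.3},
    {"claw":1,"dx":-0.6,"dy":-0.9,"dz":0,"yaw":-0.3},
    {"claw":1,"dx":-0.7,"dy":-1,"dz":0,"yaw":-0.3},
  ],
)

```text
time_s: 16.58
ee_pos: [494.5, 225.4, 159.8]
ee_rot: [-179.4, 1.6, -178.7]
force: [0.1, 0.1, -1.7]
gripper_width: 13.7
```

Emit:
drive_tool(
  moves=[
    {"claw":1,"dx":-0.7,"dy":-1,"dz":0,"yaw":-0.3},
    {"claw":1,"dx":-0.6,"dy":-1,"dz":0.3,"yaw":0},
    {"claw":1,"dx":-0.4,"dy":-0.6,"dz":0.8,"yaw":0},
    {"claw":1,"dx":0,"dy":0,"dz":0.9,"yaw":0},
    {"claw":1,"dx":0,"dy":0,"dz":0.8,"yaw":0},
  ],
)

```text
time_s: 17.2
ee_pos: [534.8, 168.3, 105.9]
ee_rot: [-179.3, 1.8, -176.2]
force: [0.4, -0.4, -1.5]
gripper_width: 13.5
```

Emit:
drive_tool(
  moves=[
    {"claw":1,"dx":0,"dy":0,"dz":0.9,"yaw":0},
    {"claw":1,"dx":0,"dy":0,"dz":0.9,"yaw":0},
    {"claw":1,"dx":0,"dy":0,"dz":0.8,"yaw":0},
    {"claw":1,"dx":0,"dy":0,"dz":0.35,"yaw":0},
    {"claw":1,"dx":0,"dy":0,"dz":0,"yaw":0},
  ],
)

```text
time_s: 17.82
ee_pos: [533.6, 165.5, 41.3]
ee_rot: [-179.2, 1.3, -176.2]
force: [0.0, -0.7, -1.1]
gripper_width: 13.9
```

```bash
python3 - <<'E'
from h import *
st(); f=fr('wrist',10); cv2.imwrite('pics/c14.png',cv2.resize(f['color'],None,fx=1.5,fy=1.5));f=fr('scene',10); cv2.imwrite('pics/c15.png',cv2.resize(f['color'][140:260,220:380],None,fx=4,fy=4,interpolation=cv2.INTER_CUBIC))
E
```

```text
t 17.825 [533.6 165.5  41.3] [-179.21    1.31 -176.18] F [ 0.  -0.7 -1.1] w 13.9
```

View pics/c14.png

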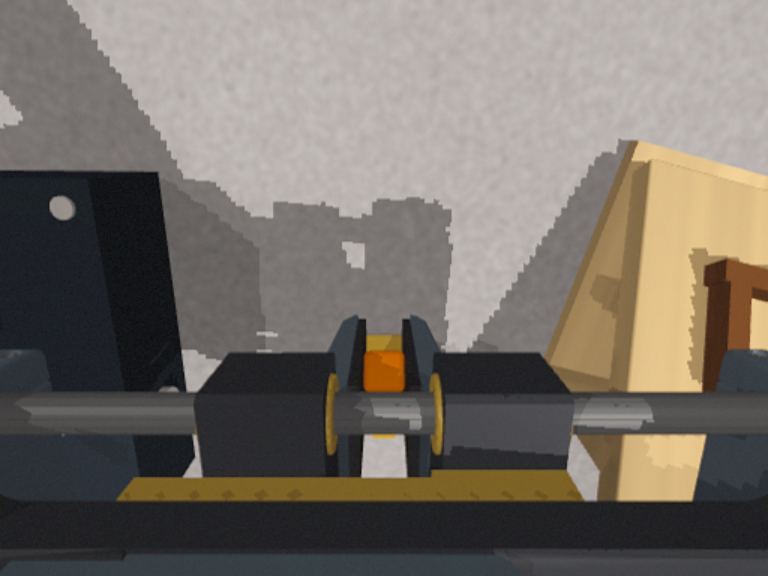

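View pics/c15.png

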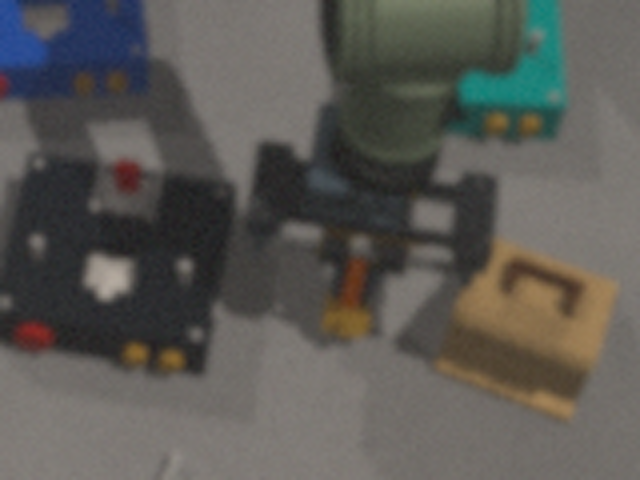

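Emit:
drive_tool(
  moves=[
    {"claw":1,"dx":0,"dy":0,"dz":0.3,"yaw":0},
    {"claw":1,"dx":0,"dy":0,"dz":0.12,"yaw":0},
    {"claw":1,"dx":0,"dy":0,"dz":0,"yaw":0},
  ],
)

```text
time_s: 18.3
ee_pos: [535.2, 166.0, 34.5]
ee_rot: [-179.3, 1.6, -176.2]
force: [0.0, -0.1, -1.8]
gripper_width: 13.7
```

Emit:
drive_tool(
  moves=[
    {"claw":1,"dx":0,"dy":0,"dz":0.1,"yaw":0},
    {"claw":1,"dx":0,"dy":0,"dz":0.05,"yaw":0},
  ],
)

```text
time_s: 18.55
ee_pos: [535.6, 166.0, 33.6]
ee_rot: [-179.3, 1.6, -176.2]
force: [-2.9, -0.3, 7.5]
gripper_width: 13.7
```

Emit:
drive_tool(
  moves=[
    {"claw":1,"dx":0,"dy":0,"dz":0,"yaw":0},
    {"claw":1,"dx":-0.15,"dy":0,"dz":-0.03,"yaw":0},
    {"claw":1,"dx":-0.25,"dy":0,"dz":-0.02,"yaw":0},
    {"claw":1,"dx":-0.25,"dy":0,"dz":0,"yaw":0},
  ],
  grip_force=5,
)

```text
time_s: 19.05
ee_pos: [549.4, 167.1, 35.1]
ee_rot: [-179.3, 1.7, -176.2]
force: [-0.4, 0.5, -1.7]
gripper_width: 14.3
```

```bash
python3 - <<'E'
from h import *
st(); f=fr('wrist',11); cv2.imwrite('pics/c16.png',cv2.resize(f['color'][200:300,180:340],None,fx=4,fy=4));f=fr('scene',11); cv2.imwrite('pics/c17.png',cv2.resize(f['color'][180:240,280:340],None,fx=8,fy=8,interpolation=cv2.INTER_CUBIC))
E
```

```text
t 19.05 [549.4 167.1  35.1] [-179.28    1.65 -176.16] F [-0.4  0.5 -1.7] w 14.3
```

View pics/c16.png

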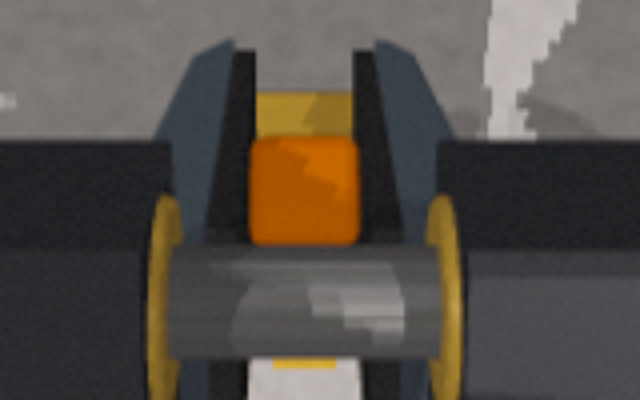

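View pics/c17.png

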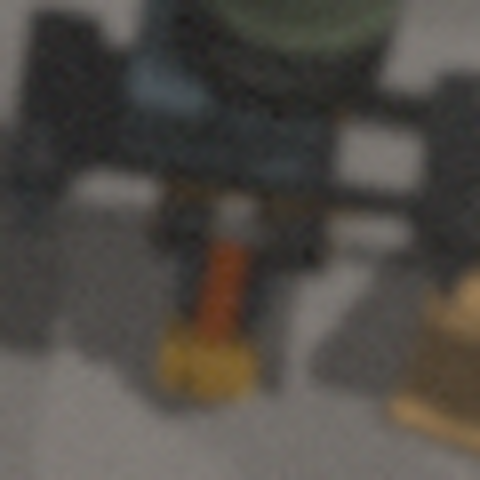

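Emit:
drive_tool(
  moves=[
    {"claw":1,"dx":0,"dy":0,"dz":0.08,"yaw":0},
    {"claw":1,"dx":0,"dy":0,"dz":0,"yaw":0},
    {"claw":1,"dx":0,"dy":0,"dz":0,"yaw":0},
  ],
  grip_force=3,
)

```text
time_s: 19.52
ee_pos: [549.9, 167.1, 33.7]
ee_rot: [-179.3, 1.7, -176.2]
force: [-0.8, -0.2, -0.2]
gripper_width: 14.1
```

Emit:
drive_tool(
  moves=[
    {"claw":1,"dx":-0.1,"dy":0,"dz":0.12,"yaw":0},
    {"claw":1,"dx":-0.2,"dy":0,"dz":0.05,"yaw":0},
  ],
)

```text
time_s: 19.77
ee_pos: [556.7, 167.5, 31.3]
ee_rot: [-179.3, 1.8, -176.2]
force: [-0.5, -1.2, 2.6]
gripper_width: 14.1
```

```bash
python3 - <<'E'
from h import *
st(); f=fr('wrist',12); cv2.imwrite('pics/c18.png',cv2.resize(f['color'][200:300,180:340],None,fx=4,fy=4))
E
```

```text
t 19.775 [556.7 167.5  31.3] [-179.3     1.79 -176.16] F [-0.5 -1.2  2.6] w 14.1
```

View pics/c18.png

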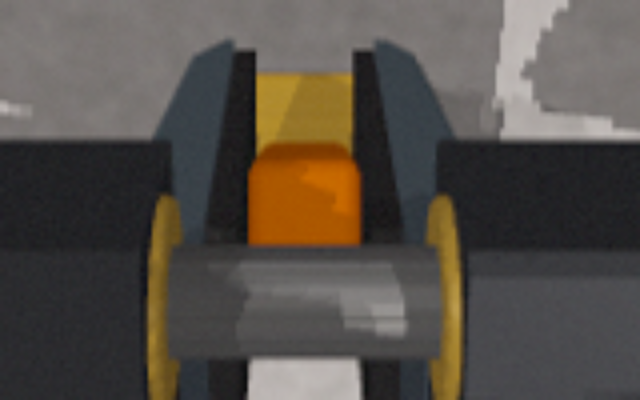

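Now it is pivoting: more of the block front shows and the key tab has gone behind. Continuing.

Emit:
drive_tool(
  moves=[
    {"claw":1,"dx":-0.2,"dy":0,"dz":0.04,"yaw":0},
    {"claw":1,"dx":-0.2,"dy":0,"dz":0.04,"yaw":0},
    {"claw":1,"dx":-0.2,"dy":0,"dz":0.04,"yaw":0},
  ],
)

```text
time_s: 20.2
ee_pos: [570.2, 168.4, 28.8]
ee_rot: [-179.3, 1.8, -176.2]
force: [-0.3, -0.3, 0.3]
gripper_width: 14.0
```

```bash
python3 - <<'E'
from h import *
st(); f=fr('wrist',13); cv2.imwrite('pics/c19.png',cv2.resize(f['color'][200:300,180:340],None,fx=4,fy=4))
E
```

```text
t 20.2 [570.2 168.4  28.8] [-179.3     1.81 -176.17] F [-0.3 -0.3  0.3] w 14.0
```

View pics/c19.png

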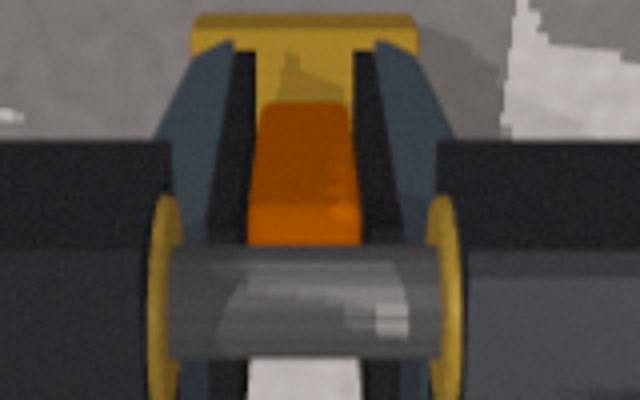

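```bash
cat > tilt.py <<'E'
from h import *
from scipy.spatial.transform import Rotation as R
# rows in full image px: {(x',z'):row}; estimates tilt of insert about tool y; positive = top leaning to robot
def tilt(f,rows,s,yaw,col=255):
    M=R.from_euler('z',yaw,degrees=True).as_matrix()
    def res(p):
        out=[]
        for (x,z),r in rows.items():
            c,sn=np.cos(p[2]),np.sin(p[2]); w=s[:3]*1.0
            P=np.array([p[0],s[1],p[1]])+M@np.array([x*c-z*sn,0,x*sn+z*c]); out.append(proj(f,P)[0,1]-r)
        return out
    r=least_squares(res,[s[0],0,0]); print('x,z',r.x[:2].round(1),'tilt',np.degrees(r.x[2]).round(1),'res',np.round(r.fun,2)); return r.x
E
python3 - <<'E'
from tilt import *
f=ld('wrist',13); s=telemetry.state()['ee_pos']
k=lambda y:200+(y+.5)/4-.5
tilt(f,{(-18,18):k(28),(-7,18):k(102),(-7,63):k(203),(-18,5):k(15)},s,3.8)
tilt(f,{(-18,18):k(28),(-7,18):k(102),(-7,63):k(203)},s,3.8)
E
```

```text
x,z [571.5  14.1] tilt 9.5 res [ 0.28  0.16 -0.07 -0.36]
x,z [570.9  15.1] tilt 9.5 res [ 0.  0. -0.]
```

```bash
python3 - <<'E'
from tilt import *
f=ld('wrist',13); s=telemetry.state()['ee_pos']
k=lambda y:200+(y+.5)/4-.5
rows={(-18,18):k(28),(-7,18):k(102),(-7,63):k(203)}
M=R.from_euler('z',3.8,degrees=True).as_matrix()
def res(p,full=False):
    o=[]
    for (x,z),r in rows.items():
        c,sn=np.cos(p[1]),np.sin(p[1]); P=np.array([p[0],s[1],16*abs(sn)])+M@np.array([x*c-z*sn,0,x*sn+z*c]); o.append(proj(f,P)[0,1]-r)
    return o
r=least_squares(res,[570,0]);print(r.x[0],np.degrees(r.x[1]),r.fun)
for t in (0,5,10,15):
  print(t,[proj(f,[[p0[0],s[1],p0[2]]])[0].round(0).tolist() for p0 in [np.array([571,0,16*np.sin(np.radians(t))])]])
E
```

```text
575.4155152831062 7.424086257568589 [ 0.73390126 -0.70581695 -0.03877772]
0 [[257.0, 220.0]]
5 [[257.0, 221.0]]
10 [[257.0, 221.0]]
15 [[257.0, 222.0]]
```

Emit:
drive_tool(
  moves=[
    {"claw":1,"dx":-0.15,"dy":0,"dz":0.05,"yaw":0},
    {"claw":1,"dx":-0.15,"dy":0,"dz":0.06,"yaw":0},
    {"claw":1,"dx":-0.1,"dy":0,"dz":0.06,"yaw":0},
  ],
)

```text
time_s: 20.62
ee_pos: [578.8, 168.9, 25.6]
ee_rot: [-179.3, 1.8, -176.2]
force: [-1.9, -0.8, 4.8]
gripper_width: 14.2
```

```bash
python3 - <<'E'
from h import *
st(); f=fr('wrist',14); cv2.imwrite('pics/c20.png',cv2.resize(f['color'][190:300,180:340],None,fx=4,fy=4))
E
```

```text
t 20.625 [578.8 168.9  25.6] [-179.3     1.77 -176.17] F [-1.9 -0.8  4.8] w 14.2
```

View pics/c20.png

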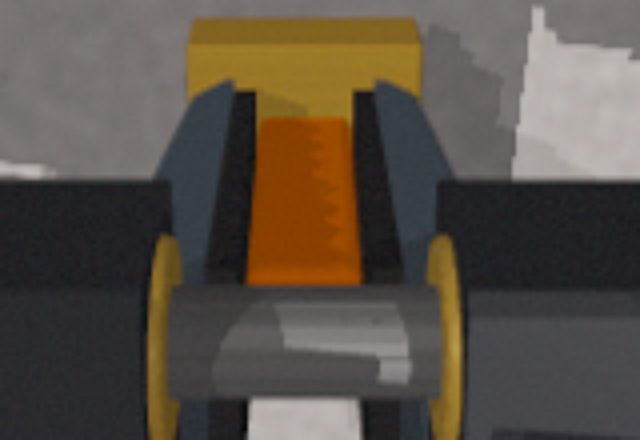

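```bash
python3 - <<'E'
from tilt import *
f=ld('wrist',14); s=telemetry.state()['ee_pos']
k=lambda y:190+(y+.5)/4-.5
M=R.from_euler('z',3.8,degrees=True).as_matrix()
obs=np.array([k(18),k(44),k(118)])
for t in (-5,0,5,10):
    th=np.radians(t)
    def rows(x0):
        o=[]
        for x,z in [(-18,5),(-18,18),(-7,18)]:
            c,sn=np.cos(th),np.sin(th); P=np.array([x0,s[1],16*abs(sn)])+M@np.array([x*c-z*sn,0,x*sn+z*c]); o.append(proj(f,P)[0,1])
        return np.array(o)
    r=least_squares(lambda p:rows(p[0])-obs,[575]); print(t,r.x,r.fun.round(2))
E
```

```text
-5 [574.33760261] [-0.61  1.31 -0.76]
0 [576.5289541] [ 0.48  0.59 -1.07]
5 [577.64362603] [ 1.48 -0.15 -1.28]
10 [578.6826919] [ 2.55 -0.84 -1.59]
```

Emit:
drive_tool(
  moves=[
    {"claw":0.4,"dx":0,"dy":0,"dz":0,"yaw":0},
    {"claw":0.4,"dx":0,"dy":0,"dz":-0.1,"yaw":0},
    {"claw":0.4,"dx":0.05,"dy":0,"dz":-0.1,"yaw":0},
  ],
  grip_force=5,
)

```text
time_s: 21.05
ee_pos: [578.0, 169.0, 28.8]
ee_rot: [-179.3, 1.8, -176.2]
force: [0.2, 1.2, 0.2]
gripper_width: 27.2
```

```bash
python3 - <<'E'
from h import *
st(); f=fr('wrist',15); cv2.imwrite('pics/c21.png',cv2.resize(f['color'][190:300,180:340],None,fx=4,fy=4));f=fr('scene',15); cv2.imwrite('pics/c22.png',cv2.resize(f['color'][180:240,280:340],None,fx=8,fy=8,interpolation=cv2.INTER_CUBIC))
E
```

```text
t 21.05 [578.  169.   28.8] [-179.31    1.8  -176.17] F [0.2 1.2 0.2] w 27.2
```

View pics/c21.png

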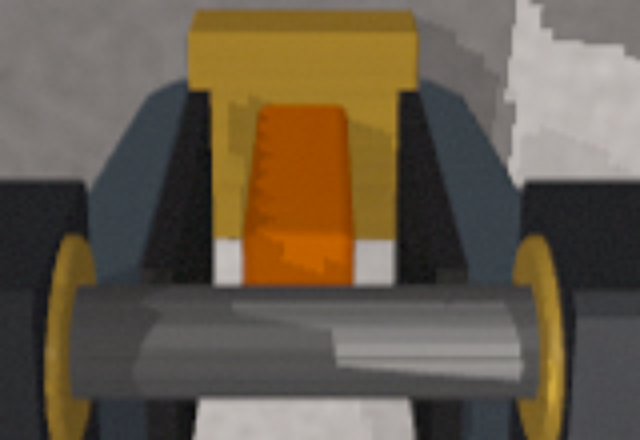

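View pics/c22.png

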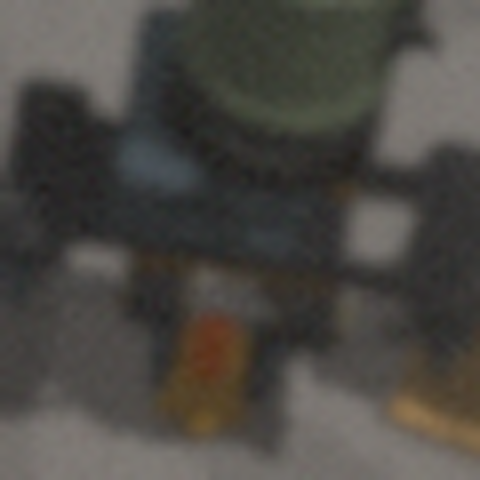

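```bash
python3 - <<'E'
from tilt import *
f=ld('wrist',15); s=telemetry.state()['ee_pos']
k=lambda y:190+(y+.5)/4-.5
rows={(-18,18):k(32),(-18,5):k(10),(-7,18):k(104),(18,18):k(239),(-7,63):k(236)}
tilt(f,rows,s,3.8)
q={r:v for r,v in rows.items()}
# pixel prediction for flat at best x
M=R.from_euler('z',3.8,degrees=True).as_matrix()
for x0 in (574,576,578):
    print(x0,[round(float(proj(f,np.array([x0,s[1],0])+M@np.array([x,0,z]))[0,1]-v),1) for (x,z),v in rows.items()])
E
```

```text
x,z [576.1  -3.5] tilt -0.3 res [ 0.75 -0.1  -0.96  0.31  0.  ]
574 [-0.8, -1.6, -2.1, -0.0, -1.1]
576 [2.2, 1.3, 0.8, 2.7, 2.6]
578 [5.3, 4.2, 3.8, 5.4, 6.2]
```

The insert stands flat (fitted tilt −0.3°) and free. I'll re-grip it upright.

Emit:
drive_tool(
  moves=[
    {"claw":0.4,"dx":0.13,"dy":0,"dz":-0.1,"yaw":0},
    {"claw":1,"dx":0,"dy":0,"dz":0,"yaw":0},
    {"claw":1,"dx":0,"dy":0,"dz":0,"yaw":0},
    {"claw":1,"dx":0,"dy":0,"dz":0,"yaw":0},
  ],
  grip_force=30,
)

```text
time_s: 21.65
ee_pos: [575.1, 168.8, 31.1]
ee_rot: [-179.3, 1.8, -176.2]
force: [0.3, 0.3, -0.4]
gripper_width: 13.6
```

Emit:
drive_tool(
  moves=[
    {"claw":1,"dx":0,"dy":0,"dz":-0.4,"yaw":0},
    {"claw":1,"dx":0,"dy":0,"dz":-0.9,"yaw":0},
    {"claw":1,"dx":0,"dy":0,"dz":-1,"yaw":0},
    {"claw":1,"dx":0,"dy":0,"dz":-1,"yaw":0},
    {"claw":1,"dx":0,"dy":-0.3,"dz":-1,"yaw":0},
  ],
)

```text
time_s: 22.28
ee_pos: [570.6, 163.4, 118.2]
ee_rot: [-179.2, 1.4, -176.1]
force: [-0.3, 0.4, -1.1]
gripper_width: 13.7
```

Emit:
drive_tool(
  moves=[
    {"claw":1,"dx":0,"dy":-1,"dz":-0.5,"yaw":0.06},
    {"claw":1,"dx":0,"dy":-1,"dz":-0.3,"yaw":0},
    {"claw":1,"dx":0,"dy":-1,"dz":0,"yaw":0},
    {"claw":1,"dx":0,"dy":-1,"dz":0,"yaw":0},
    {"claw":1,"dx":0,"dy":-0.6,"dz":0,"yaw":0},
  ],
)

```text
time_s: 22.9
ee_pos: [575.1, 64.5, 136.0]
ee_rot: [-179.2, 1.4, -176.7]
force: [-0.6, -0.5, -1.1]
gripper_width: 13.8
```

```bash
python3 - <<'E'
from h import *
st(); f=fr('wrist',16); cv2.imwrite('pics/c23.png',cv2.resize(f['color'],None,fx=1.5,fy=1.5))
E
```

```text
t 22.9 [575.1  64.5 136. ] [-179.21    1.4  -176.75] F [-0.6 -0.5 -1.1] w 13.8
```

View pics/c23.png

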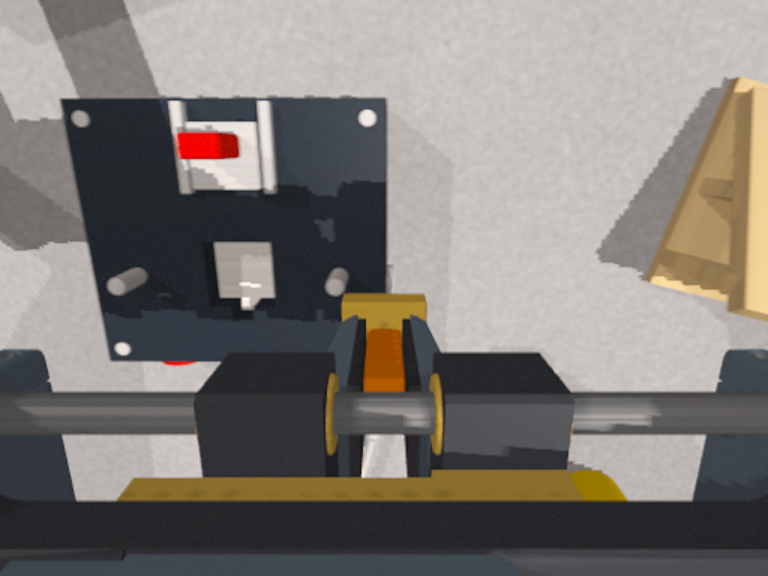

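Clear view: the pocket and its key slot are at (243,270), the keeper at the top, the dowels at (115,285) and (333,285). I'll crop and fit.

```bash
python3 - <<'E'
from h import *
a=ld('wrist',16)['color'][55:255,35:285]; cv2.imwrite('pics/c24.png',cv2.resize(a,None,fx=3,fy=3,interpolation=cv2.INTER_CUBIC))
E
```

```text
(no output)
```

View pics/c24.png

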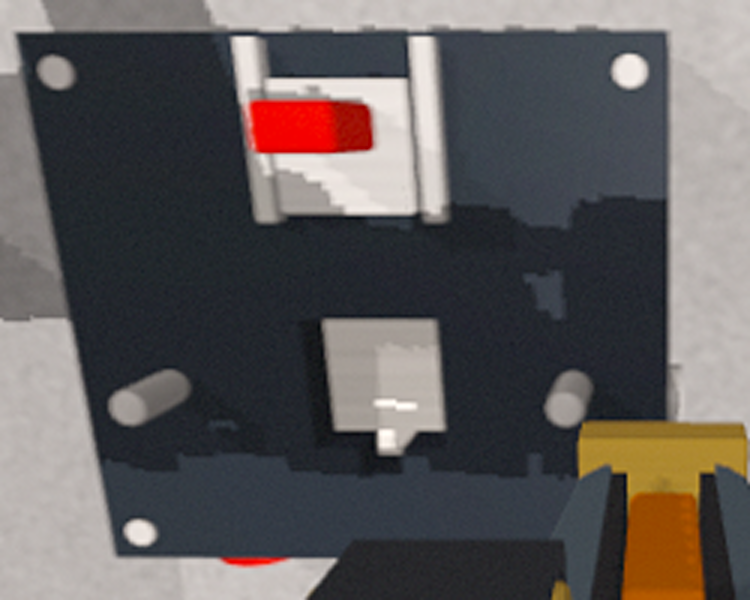

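```bash
python3 - <<'E'
from h import *
from scipy.spatial.transform import Rotation as R
f=ld('wrist',16); s=telemetry.state()
c=lambda pts,sc,ox,oy:[(ox+(x+.5)/sc-.5,oy+(y+.5)/sc-.5) for x,y in pts]
I=lambda p:c(p,3,35,55)
m=[(-95,-85,50),(-95,85,50),(55,-85,50),(0,-58,74),(0,58,74)]
i=I([(18,33),(668,32),(117,555),(131,404),(568,406)])
p=fit(f,m,i,(570,-20,3.3)); p2=fit(f,m[3:]+[(-19.25,19.25,50),(19.25,19.25,50)],i[3:]+I([(438,318),(446,431)]),(570,-20,3.3))
b=s['ee_pos'][2]-31.1
q=fit(f,[(-18,-18,b+18),(-18,18,b+18),(-18,-18,b+5),(-18,18,b+5)],I([(580,439),(746,439),(581,424),(742,424)]),(575,64,3.3))
M=R.from_euler('xyz',s['ee_rot'],degrees=True).as_matrix()
for P in (p,p2):
  t=ray(f,*I([(291,126)])[0],89.5); d=t[:2]-P[:2];cc,sn=np.cos(P[2]),np.sin(P[2]);print('tab',[cc*d[0]+sn*d[1],-sn*d[0]+cc*d[1]])
  w=np.r_[P[:2]-q[:2],0]; print('move w',w.round(1),'units',(M.T@w/20).round(2)); w2=np.r_[P[:2]-s['ee_pos'][:2],0];print('tcp->unit',w2)
E
```

```text
pose [569.8 -20.4] 3.22 res [[-0.7, -1.1], [1.4, -1.2], [0.1, 0.5], [-0.5, 1.3], [0.1, 1.1]]
pose [568.7 -20.5] 3.15 res [[-0.7, -0.0], [0.1, -0.1], [0.1, -1.0], [0.5, 4.5]]
pose [575.1  63.2] 3.43 res [[-1.6, 0.7], [0.5, 0.6], [0.1, -0.7], [0.4, -0.7]]
tab [np.float64(-71.00575019794506), np.float64(-0.41039259957495267)]
move w [ -5.3 -83.6   0. ] units [ 0.5  -4.16  0.05]
tcp->unit [ -5.25497301 -83.71940791   0.        ]
tab [np.float64(-69.94879748945476), np.float64(-0.5112531105262312)]
move w [ -6.3 -83.7   0. ] units [ 0.55 -4.16  0.05]
tcp->unit [ -6.31107994 -83.75484873   0.        ]
```

Emit:
drive_tool(
  moves=[
    {"claw":1,"dx":0.13,"dy":-0.9,"dz":0,"yaw":0.02},
    {"claw":1,"dx":0.14,"dy":-1,"dz":0,"yaw":0},
    {"claw":1,"dx":0.14,"dy":-1,"dz":0,"yaw":0},
    {"claw":1,"dx":0.14,"dy":-0.8,"dz":0.3,"yaw":0},
    {"claw":1,"dx":0,"dy":-0.3,"dz":0.6,"yaw":0},
  ],
)

```text
time_s: 23.58
ee_pos: [568.2, -23.1, 117.9]
ee_rot: [-179.1, 1.4, -176.9]
force: [0.3, 0.6, -1.0]
gripper_width: 13.9
```

Emit:
drive_tool(
  moves=[
    {"claw":1,"dx":-0.05,"dy":0.22,"dz":0.6,"yaw":0},
    {"claw":1,"dx":0,"dy":0,"dz":0.6,"yaw":0},
    {"claw":1,"dx":0,"dy":0,"dz":0.3,"yaw":0},
    {"claw":1,"dx":0,"dy":0,"dz":0,"yaw":0},
  ],
)

```text
time_s: 24.08
ee_pos: [568.5, -17.6, 83.2]
ee_rot: [-179.2, 1.1, -176.9]
force: [-0.9, -0.1, -0.6]
gripper_width: 13.9
```

```bash
python3 - <<'E'
from h import *
st(); f=fr('wrist',17); cv2.imwrite('pics/c25.png',cv2.resize(f['color'][60:260,130:380],None,fx=3,fy=3,interpolation=cv2.INTER_CUBIC))
E
```

```text
t 24.075 [568.5 -17.6  83.2] [-179.21    1.14 -176.89] F [-0.9 -0.1 -0.6] w 13.9
```

View pics/c25.png

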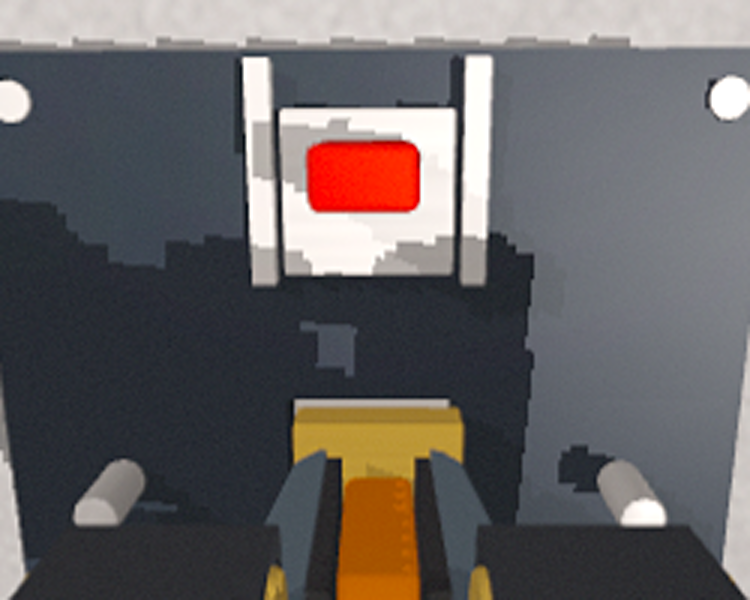

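```bash
python3 - <<'E'
from h import *
from scipy.spatial.transform import Rotation as R
f=ld('wrist',17); s=telemetry.state()
I=lambda pts:[(130+(x+.5)/3-.5,60+(y+.5)/3-.5) for x,y in pts]
m=[(-19.25,-19.25,50),(-19.25,19.25,50),(0,-58,74),(0,58,74)]
i=I([(294,400),(450,400),(96,513),(644,513)])
p=fit(f,m,i,(570,-20,3.3))
b=s['ee_pos'][2]-31.1
q=fit(f,[(-18,-18,b+18),(-18,18,b+18),(-18,-18,b+5),(-18,18,b+5)],I([(293,423),(463,423),(297,408),(460,408)]),(570,-19,3.3))
M=R.from_euler('xyz',s['ee_rot'],degrees=True).as_matrix()
w=np.r_[p[:2]-q[:2],0]; print(w.round(1),(M.T@w/20).round(3)); print(M[:,2])
E
```

```text
pose [569.4 -20.4] 3.33 res [[-2.3, -1.1], [1.5, -1.2], [-0.3, 1.2], [0.4, 1.3]]
pose [568.1 -18.5] 3.28 res [[-0.5, 0.6], [0.4, 0.6], [0.2, -0.6], [-0.1, -0.6]]
[ 1.4 -1.8  0. ] [-0.063 -0.094  0.003]
[ 0.02112413 -0.01261699 -0.99969725]
```

Emit:
drive_tool(
  moves=[
    {"claw":1,"dx":-0.06,"dy":-0.09,"dz":0,"yaw":0},
    {"claw":1,"dx":0,"dy":0,"dz":0.1,"yaw":0},
    {"claw":1,"dx":0,"dy":0,"dz":0.2,"yaw":0},
  ],
  grip_force=15,
)

```text
time_s: 24.5
ee_pos: [571.4, -19.3, 78.7]
ee_rot: [-179.2, 1.4, -176.9]
force: [-0.3, 0.4, -1.0]
gripper_width: 14.2
```

Emit:
drive_tool(
  moves=[
    {"claw":1,"dx":0.06,"dy":0,"dz":0.1,"yaw":0},
    {"claw":1,"dx":0,"dy":0,"dz":0.15,"yaw":0},
  ],
)

```text
time_s: 24.75
ee_pos: [570.1, -19.5, 73.3]
ee_rot: [-179.2, 1.4, -176.9]
force: [0.1, 0.7, -1.5]
gripper_width: 14.0
```

```bash
python3 - <<'E'
from h import *
st(); f=fr('wrist',18); cv2.imwrite('pics/c26.png',cv2.resize(f['color'][60:260,130:380],None,fx=3,fy=3,interpolation=cv2.INTER_CUBIC))
E
```

```text
t 24.75 [570.1 -19.5  73.3] [-179.19    1.35 -176.88] F [ 0.1  0.7 -1.5] w 14.0
```

View pics/c26.png

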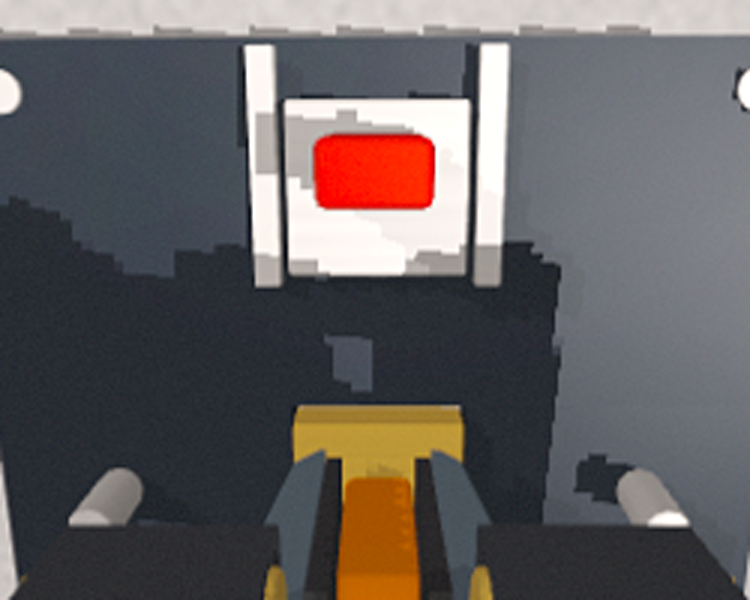

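Emit:
drive_tool(
  moves=[
    {"claw":1,"dx":0,"dy":0,"dz":0.15,"yaw":0},
    {"claw":1,"dx":0,"dy":0,"dz":0.15,"yaw":0},
  ],
)

```text
time_s: 25.05
ee_pos: [570.0, -19.6, 66.5]
ee_rot: [-179.2, 1.3, -176.9]
force: [0.3, 0.3, -1.2]
gripper_width: 13.8
```

Sliding in without force, 3.5 mm left.

Emit:
drive_tool(
  moves=[
    {"claw":1,"dx":0,"dy":0,"dz":0.1,"yaw":0},
    {"claw":1,"dx":0,"dy":0,"dz":0.1,"yaw":0},
  ],
)

```text
time_s: 25.3
ee_pos: [570.2, -19.7, 63.1]
ee_rot: [-179.2, 1.3, -176.9]
force: [-4.9, -0.9, 14.1]
gripper_width: 14.2
```

```bash
python3 - <<'E'
from h import *
st(); f=fr('wrist',19); cv2.imwrite('pics/c27.png',cv2.resize(f['color'][60:260,130:380],None,fx=3,fy=3,interpolation=cv2.INTER_CUBIC))
E
```

```text
t 25.3 [570.2 -19.7  63.1] [-179.19    1.31 -176.88] F [-4.9 -0.9 14.1] w 14.2
```

View pics/c27.png

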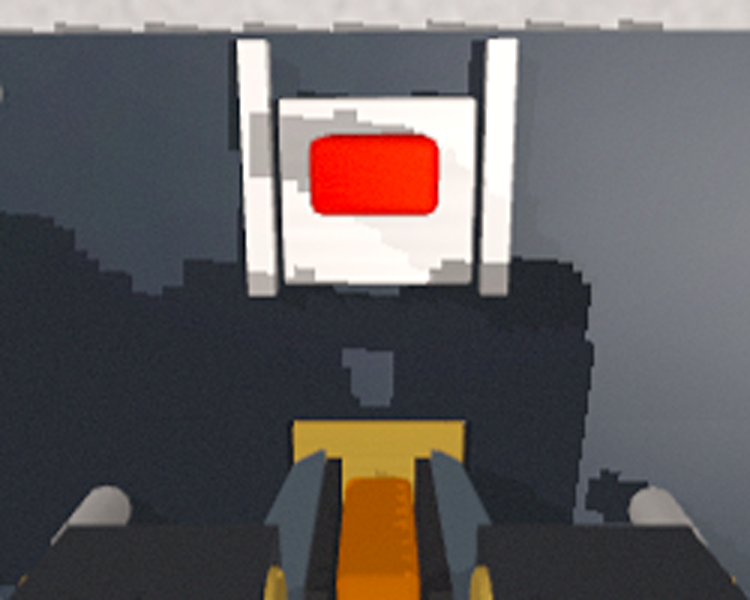

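Home: TCP z 63.1 matches the predicted 63 with 14 N of contact, and the block top is flush. I'll release and clear the grip.

Emit:
drive_tool(
  moves=[
    {"claw":0.1,"dx":0,"dy":0,"dz":-0.03,"yaw":0},
    {"claw":0.1,"dx":0,"dy":0,"dz":0,"yaw":0},
    {"claw":0.1,"dx":0,"dy":0,"dz":-0.5,"yaw":0},
    {"claw":0.1,"dx":0,"dy":0,"dz":-1,"yaw":0},
    {"claw":0.1,"dx":0,"dy":0,"dz":-1,"yaw":0},
  ],
)

```text
time_s: 25.98
ee_pos: [568.9, -19.0, 115.3]
ee_rot: [-179.2, 1.3, -176.9]
force: [0.4, -0.3, 1.1]
gripper_width: 41.1
```

```bash
python3 - <<'E'
from h import *
st(); f=fr('wrist',20); cv2.imwrite('pics/c28.png',cv2.resize(f['color'][60:270,80:430],None,fx=2.2,fy=2.2,interpolation=cv2.INTER_CUBIC))
E
```

```text
t 25.975 [568.9 -19.  115.3] [-179.21    1.26 -176.88] F [ 0.4 -0.3  1.1] w 41.1
```

View pics/c28.png

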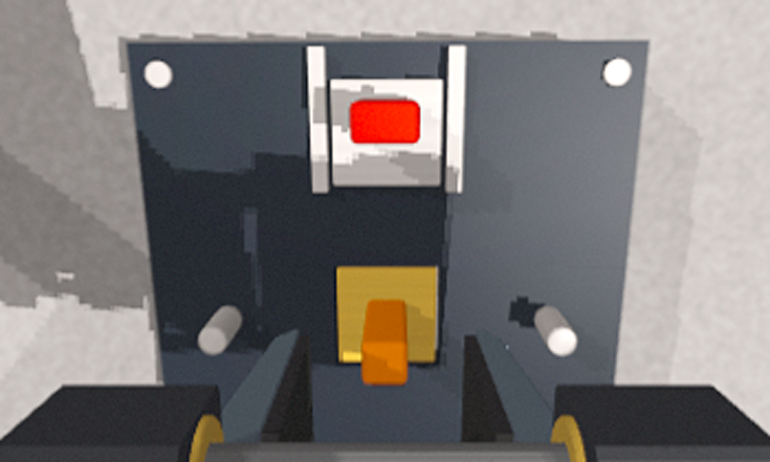

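```bash
python3 - <<'E'
from h import *
from scipy.spatial.transform import Rotation as R
f=ld('wrist',20); s=telemetry.state()
t=ray(f,254.7,114.7,89.5); print(t)
I=lambda pts:[(80+(x+.5)/2.2-.5,60+(y+.5)/2.2-.5) for x,y in pts]
fit(f,[(-95,-85,50),(-95,85,50),(0,-58,74),(0,58,74)],I([(127,41),(648,41),(213,339),(562,341)]),(570,-20,3.3))
M=R.from_euler('xyz',s['ee_rot'],degrees=True).as_matrix()
w=np.array([t[0],t[1],s['ee_pos'][2]])-s['ee_pos']; print((M.T@w/20).round(2)); print(M[:,2])
E
```

```text
[498.69252829 -24.46665417  89.5       ]
pose [570.2 -20.6] 3.09 res [[0.3, 0.2], [0.4, -0.2], [-0.1, 0.2], [-0.5, -0.1]]
[ 3.6  -0.08 -0.1 ]
[ 0.02824226 -0.01285832 -0.9995184 ]
```

Emit:
drive_tool(
  moves=[
    {"claw":0.1,"dx":0.9,"dy":-0.01,"dz":0,"yaw":0},
    {"claw":0.1,"dx":0.9,"dy":-0.01,"dz":0,"yaw":0},
    {"claw":0.1,"dx":0.9,"dy":-0.01,"dz":0,"yaw":0},
    {"claw":0.1,"dx":0.8,"dy":0,"dz":0,"yaw":0},
    {"claw":0.1,"dx":0,"dy":0,"dz":0.3,"yaw":0},
  ],
)

```text
time_s: 26.65
ee_pos: [492.3, -23.7, 108.2]
ee_rot: [-179.2, 1.3, -176.9]
force: [0.6, 0.8, 0.5]
gripper_width: 40.7
```

Emit:
drive_tool(
  moves=[
    {"claw":0.1,"dx":-0.22,"dy":-0.01,"dz":0.5,"yaw":0},
    {"claw":0.1,"dx":0,"dy":0,"dz":0.7,"yaw":0},
    {"claw":0.1,"dx":0,"dy":0,"dz":0.6,"yaw":0},
    {"claw":0.1,"dx":0,"dy":0,"dz":0.15,"yaw":0},
  ],
)

```text
time_s: 27.15
ee_pos: [497.9, -24.1, 64.8]
ee_rot: [-179.2, 1.1, -176.9]
force: [-1.4, 0.1, -0.8]
gripper_width: 40.9
```

```bash
python3 - <<'E'
from h import *
st(); f=fr('wrist',21); cv2.imwrite('pics/c29.png',cv2.resize(f['color'],None,fx=1.5,fy=1.5,interpolation=cv2.INTER_CUBIC))
E
```

```text
t 27.15 [497.9 -24.1  64.8] [-179.22    1.13 -176.88] F [-1.4  0.1 -0.8] w 40.9
```

View pics/c29.png

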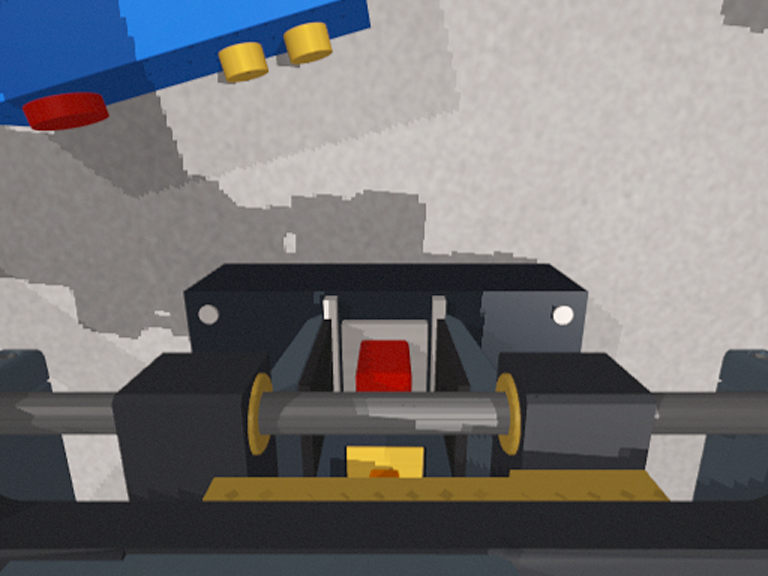

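Emit:
drive_tool(
  moves=[
    {"claw":1,"dx":0,"dy":0,"dz":0,"yaw":0},
    {"claw":1,"dx":0,"dy":0,"dz":0,"yaw":0},
    {"claw":1,"dx":0,"dy":0,"dz":0,"yaw":0},
    {"claw":1,"dx":0,"dy":0,"dz":0,"yaw":0},
  ],
  grip_force=12,
)

```text
time_s: 27.7
ee_pos: [498.6, -24.0, 65.2]
ee_rot: [-179.2, 1.2, -176.9]
force: [0.7, 0.0, -3.1]
gripper_width: 20.1
```

Emit:
drive_tool(
  moves=[
    {"claw":1,"dx":-0.3,"dy":0,"dz":0,"yaw":0},
    {"claw":1,"dx":-0.4,"dy":0,"dz":0,"yaw":0},
    {"claw":1,"dx":-0.4,"dy":0,"dz":0,"yaw":0},
    {"claw":1,"dx":-0.3,"dy":0,"dz":0,"yaw":0},
  ],
)

```text
time_s: 28.2
ee_pos: [526.2, -22.4, 65.2]
ee_rot: [-179.2, 1.0, -176.9]
force: [-2.1, 0.5, -0.9]
gripper_width: 20.0
```

Sliding with about 2 N resistance, and roughly 10 mm to go.

Emit:
drive_tool(
  moves=[
    {"claw":1,"dx":-0.3,"dy":0,"dz":0,"yaw":0},
    {"claw":1,"dx":-0.2,"dy":0,"dz":0,"yaw":0},
  ],
)

```text
time_s: 28.45
ee_pos: [535.8, -21.8, 65.1]
ee_rot: [-179.3, 0.8, -176.9]
force: [-8.7, -1.4, 6.3]
gripper_width: 20.2
```

Emit:
drive_tool(
  moves=[
    {"claw":1,"dx":-0.12,"dy":0,"dz":0,"yaw":0},
    {"claw":1,"dx":-0.12,"dy":0,"dz":0,"yaw":0},
  ],
)

```text
time_s: 28.7
ee_pos: [535.7, -21.8, 65.1]
ee_rot: [-179.3, 0.1, -176.9]
force: [-7.6, -1.0, 3.2]
gripper_width: 19.6
```

At the hard stop: no further advance under 8 N, 37 mm travelled from the start at about 7 mm. I'll release, rise and check.

Emit:
drive_tool(
  moves=[
    {"claw":0.1,"dx":0,"dy":0,"dz":0,"yaw":0},
    {"claw":0.1,"dx":0,"dy":0,"dz":0,"yaw":0},
    {"claw":0.1,"dx":0,"dy":0,"dz":0,"yaw":0},
    {"claw":0.1,"dx":0,"dy":0,"dz":-0.8,"yaw":0},
    {"claw":0.1,"dx":0,"dy":0,"dz":-1,"yaw":0},
  ],
)

```text
time_s: 29.32
ee_pos: [538.3, -21.3, 103.3]
ee_rot: [-179.2, 0.4, -176.9]
force: [0.9, -0.4, 0.4]
gripper_width: 41.2
```

Emit:
drive_tool(
  moves=[
    {"claw":0.1,"dx":0,"dy":0,"dz":-1,"yaw":0},
    {"claw":0.1,"dx":0,"dy":0,"dz":-0.8,"yaw":0},
    {"claw":0.1,"dx":-0.8,"dy":0,"dz":0,"yaw":0},
    {"claw":0.1,"dx":-0.8,"dy":0,"dz":0,"yaw":0},
    {"claw":0.1,"dx":0,"dy":0,"dz":0,"yaw":0},
  ],
)

```text
time_s: 29.95
ee_pos: [574.0, -19.0, 149.5]
ee_rot: [-179.2, 1.1, -176.8]
force: [0.1, -0.0, -0.7]
gripper_width: 40.9
```

```bash
python3 - <<'E'
from h import *
st(); f=fr('wrist',22); cv2.imwrite('pics/c30.png',cv2.resize(f['color'][20:270,100:420],None,fx=2.3,fy=2.3,interpolation=cv2.INTER_CUBIC)); fr('scene',22); fr('top',22)
E
```

```text
t 29.95 [574.  -19.  149.5] [-179.16    1.13 -176.85] F [ 0.1 -0.  -0.7] w 40.9
```

View pics/c30.png

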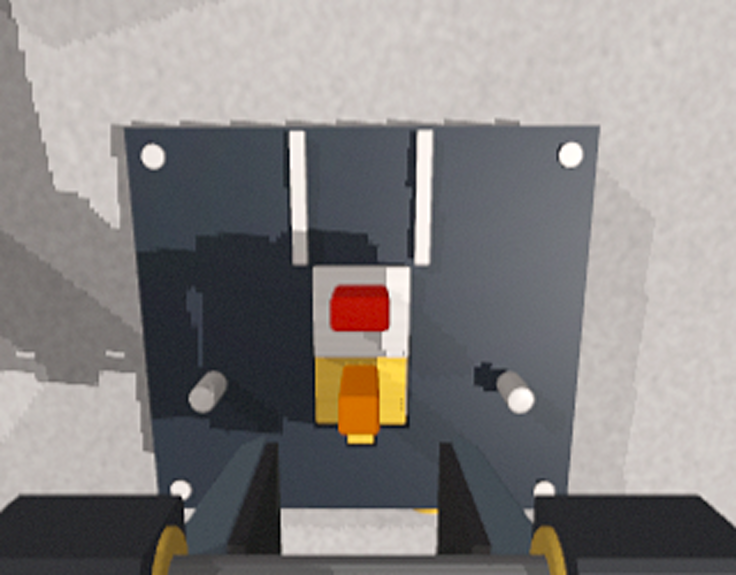

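View pics/scene22.png

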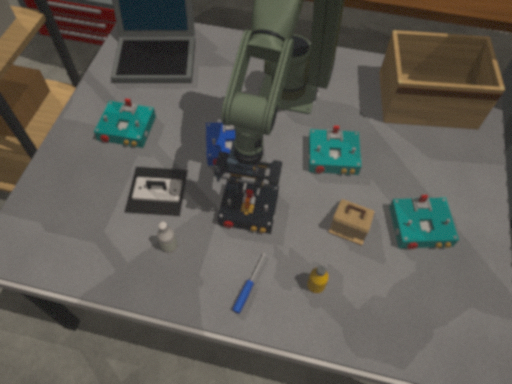

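```bash
python3 - <<'E'
from h import *
f=ld('wrist',22)
I=lambda pts:[(100+(x+.5)/2.3-.5,20+(y+.5)/2.3-.5) for x,y in pts]
p=fit(f,[(-95,-85,50),(-95,85,50),(0,-58,74),(0,58,74)],I([(123,127),(599,127),(200,397),(521,399)]),(570,-20,3.3))
for n,q,z in [('tab back',(360,303),89.5),('tab front',(360,330),89.5),('keeper back',(361,267),57.5),('keeper front',(361,357),57.5)]:
    t=ray(f,*I([q])[0],z); d=t[:2]-p[:2];c,s=np.cos(p[2]),np.sin(p[2]);print(n,round(c*d[0]+s*d[1],1))
f=ld('top',22); cv2.imwrite('pics/c31.png',cv2.resize(f['color'][80:280,130:380],None,fx=3,fy=3,interpolation=cv2.INTER_CUBIC))
E
```

```text
pose [569.9 -20.8] 3.12 res [[-0.0, -0.5], [0.4, -0.9], [0.1, 1.0], [-0.5, 0.6]]
tab back -37.9
tab front -28.9
keeper back -45.9
keeper front -12.0
```

View pics/c31.png

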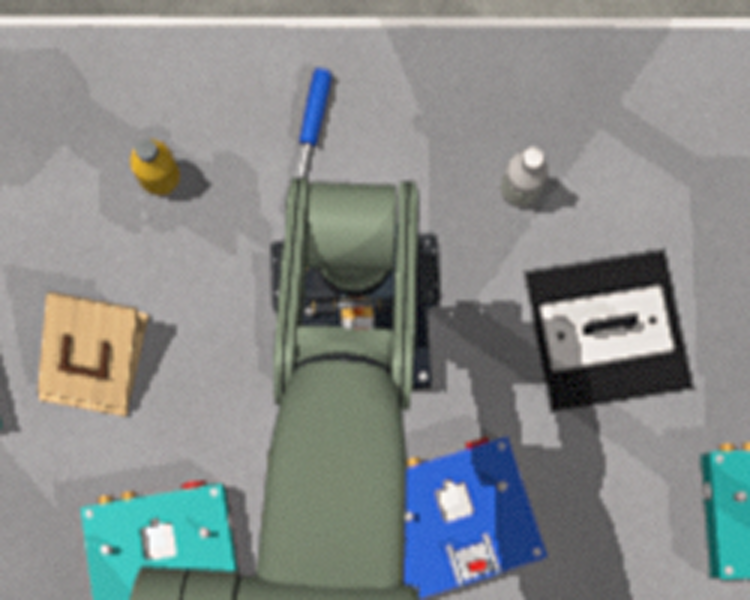

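Final checks agree. The keeper front measures at x −12.0 (6 mm over the insert's edge), the plate is centred on the pad with equal side margins, and the gripper hangs clear.

```bash
python3 -c "
from workcell import job
print(job.job_done())"
```

```text
the job is handed in; nothing more can be done
None
```

I handed the job in at about 30 s, inside the 64 s limit. No verdict was reported.

- **Plate:** I lifted it level off the dowels. It lies flat on the pad, with equal side margins of about 11 mm in the top view.
- **Insert:** The tool stays vertical, so I carried the insert tilted from the stand. I set its lower edge on the table and turned it upright in a light 3 N grip. I then let go and took it again, with a measured tilt of −0.3°. It slid into the pocket without resistance. Contact came at TCP z 63.1 against the 63 expected when home, and the block top is flush.
- **Keeper:** I gripped the red tab and pushed until it stopped under about 8 N. The last picture puts the keeper's front edge at x −12.0, which is 6 mm over the insert's edge.
- **End state:** Everything is released and the gripper hangs about 50 mm above the insert grip. The bottles and the screwdriver show no visible change.

**Checks that disagreed:**
- The tool tilted up to about 1.8° along the way, without visible harm.
- The unit's measured position varied by 1 to 2 mm between pictures. I corrected for this before the insertion.
- One tilt estimate, taken while the insert was partly turned, gave an impossible height, so I discarded it.

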